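# Find the high spot of a loaded tube rotator

### The arm

A 6-joint arm with a two-finger parallel gripper is mounted at the origin on the work surface. World frame = base frame: x ahead of the robot, y to its left, z up, the work surface at z = 0. Lengths are in mm, angles in degrees, forces in N, time in s.
With the tool pointing down it reaches from about 300 to 850 mm from the base axis. Payload 4.2 kg.
Tool frame: the origin (TCP) lies midway between the tips of the shut fingers; the grasp point (between the pads) lies 19 mm behind it; x points along the fingers, y is the direction in which the jaws open and shut, and the axes are right-handed (so a half turn about x gives the same grasp; the last joint's range is limited). The gripper opens to 91 mm and grips with 3 to 60 N. Pads are 32 mm wide; open, the fingers measure 118 mm over their backs; the gripper's body (76 mm by 178 mm) begins 60 mm behind the grasp point.
Start: joints at [-68.411, 18.312, 89.639, -0, 72.044, -1.146], TCP at [222.224, -530.339, 213.976] pointing down, gripper open.
Joint ranges: [-177.97, 177.97], [-48.28, 115.42], [12.27, 149.76], [-77.06, 257.06], [2.81, 150.46], [-146.56, 146.56]. Speed limits (degrees/s): [147.25, 147.25, 180, 180, 180, 180].

### API

Orientations are given as [roll, pitch, yaw] about the fixed x, y, z axes, in that order (R = Rz(yaw) Ry(pitch) Rx(roll)).
In Python, from workcell import env gives the robot as it stands.
- The arm moves only by the shell command python3 -m handwheel 'ROWS' [FORCE]. ROWS is text: rows parted by semicolons, each of 7 numbers parted by spaces: the turn, a rotation vector about the tool's x, y, z in degrees, then the shift along the tool's x, y, z in m, then the finger opening in m, from 0 to 0.0912. In form: rx ry rz x y z grip; .... A call has 1 to 12 rows; each row is the pose to reach, as a shift and turn from the pose commanded when the call began, along the tool's axes at that moment; what a row does not reach only later rows make up. A row lasts 1/12 s, in which the tool goes at most 41.7 mm and 7.16 degrees, less where a joint would pass 70% of its speed; a pose out of reach is approached as far as the arm can. A call with a gripper value outside its range is refused whole. The fingers move at their own pace and stop on an object; FORCE is the grip in N (left out, the last holds). Time passes only in rows, so rows that repeat a pose let the fingers close. It gives the time, the measured TCP pose, the force and the opening at its end, in the units of the state.
- env.state(): the state, without advancing time (a new reading comes with each control period).
- env.grab_frame(name): name is "scene" or "top" or "wrist"; returns the picture (384x512x3 uint8, red, green, blue); there is no depth.
- env.get_calibration(name): a dict with "mtx" (3x3 intrinsics, pixels), "k1" (the pictures are not rectified: a ray, as slopes to the right and down, at radius r is drawn at 1 + k1 r^2 times it, then the intrinsics apply), "T" (4x4, takes a point from camera to world coordinates); the wrist camera has in their place "hand_eye" (4x4, takes a point from camera to tool coordinates, whose origin is the TCP and whose axes are the tool frame's). Camera axes: x right, y up, looking along -z (the intrinsics and any distortion apply to the point x, -y, -z); pixel columns grow to the right and rows downward; lengths in mm; the calibration is good to about 2 mm. A picture is of the moment at which its call begins: read the wrist's pose just before it. get_calibration takes no time and is no camera call.
- env.job_done(): hands the job in, once; it reports no verdict.
The state is a dict: "time_s": time; "qpos": joint angles; "qvel": joint speeds; "effort": joint torques, N m; "ee_pos": TCP position; "ee_rot": TCP orientation; "force": force on the tool from outside, world axes, zero at the start; "torque": the same for the moment, N m; "gripper_width": finger opening in mm.
Only numpy, scipy, OpenCV 4.12 (cv2) and the standard library are available. Lean on these libraries where they do the work, as an engineer would, in place of code of your own. Each camera call takes 0.05 s, during which the arm holds its last target. There are 200 camera calls.

### The job

Load the tube rotator by pressing every sample tube down into a spring clip of its disc until it snaps home (any clip, either way round). Then lift the dial gauge by its handle and stand it on the bench beside the disc, square to the rim, so that its plunger is pressed part of the way in; keep it pressing while you turn the disc by its post through as much of a turn as you need, and leave the disc stopped with the rim's one true high spot (not the lesser one) right at the plunger, the gauge still standing pressed against it and the tubes still clipped. Leave the bottle and the burner alone.

Things in the scene. Friction and masses are not known exactly. Their poses are not given: they have to be found in the camera images.
- tube0_center (a point): capped sample tube, white, 30 mm in diameter, round end, grey square cap 30 mm wide, 116 mm long, about 70 g, lying on the bench. The point is on the tube's axis, 58 mm from either end (15 mm above the bench when lying); x runs along the tube towards the cap (the cap covers 40 to 58 mm from the point, the straight body reaches to 43 mm the other way). There are two to four tubes; an absent one reads None.
- tube1_center (a point): capped sample tube, white, 30 mm in diameter, round end, grey square cap 30 mm wide, 116 mm long, about 70 g, lying on the bench. The point is on the tube's axis, 58 mm from either end (15 mm above the bench when lying); x runs along the tube towards the cap (the cap covers 40 to 58 mm from the point, the straight body reaches to 43 mm the other way). May be absent.
- tube2_center (a point): capped sample tube, white, 30 mm in diameter, round end, grey square cap 30 mm wide, 116 mm long, about 70 g, lying on the bench. The point is on the tube's axis, 58 mm from either end (15 mm above the bench when lying); x runs along the tube towards the cap (the cap covers 40 to 58 mm from the point, the straight body reaches to 43 mm the other way). May be absent.
- tube3_center (a point): capped sample tube, white, 30 mm in diameter, round end, grey square cap 30 mm wide, 116 mm long, about 70 g, lying on the bench. The point is on the tube's axis, 58 mm from either end (15 mm above the bench when lying); x runs along the tube towards the cap (the cap covers 40 to 58 mm from the point, the straight body reaches to 43 mm the other way). May be absent.
- clip0: Spring clip on the disc: two pairs of upright spring-steel leaves with rounded inward lips. Origin on the disc's top face (62 mm above the bench) below the clip's middle; x is the lengthwise axis of the tube it holds, y across, z up. A held tube's axis lies 25 mm above the origin, middle over middle. A tube pressed straight down spreads the lips (about 5 to 15 N) and snaps in.
- clip1: Another such clip. On each clip the leaves stand 17 to 31 mm along x from the middle on either side, so the middle 34 mm of the tube are free for fingers; leaf tops are 38 mm above the disc.
- clip2: Another such clip. The four sit 85 mm from the disc's axis, each square to its radius, a quarter turn apart.
- clip3: Another such clip, exactly as clip0.
- disc_axis (a point): point on the vertical axis of the rotator's disc, 53 mm above the bench, at half the rim's height (the rim spans 46 to 60 mm). The rim's radius is 130 mm for most of the way round; it bulges smoothly to 134 mm at its one true high spot and to about 132 mm at a lesser one (each bulge 0.35 to 0.55 rad to either side). Only the gauge can tell where.
- disc (a joint): angle of the disc, rad, growing counter-clockwise seen from above; turns without end either way, stiffly (0.25 N m), and stays where it is left. Below the disc is a square white foot, 170 mm wide, 36 mm high.
- post_grip (a point): the black upright crank post on the disc, 16 mm in diameter, at 105 mm from the disc's axis, between two clips; its sleeve spins freely, so a gripper that holds it may keep its heading while leading it round. The point is on the post's axis, 137 mm above the bench, 20 mm below its top and 75 mm above the disc.
- gauge_handle (a point): middle of the dial gauge's handle, a level bar 12 mm thick, 56 mm clear between its uprights, along the gauge's y, 150 mm above the gauge's underside. Plunger points to -x, z is up. Grey foot 80 x 70 x 30 mm (x -37 to +43, y +-35 mm of this point), 0.8 kg, balanced under the bar. A dial 68 mm across, face up 82 mm above the underside, is centred 41 mm to -x.
- plunger_ball (a point): centre of the ball (10 mm in diameter) on the tip of the gauge's sprung plunger, 53 mm above the gauge's underside. Unpressed it is 90 mm towards the gauge's -x from the handle point. Pressed, it slides back towards +x by up to 14 mm, against 0.5 N (out) to 1.9 N (fully in).
- needle (a joint): the dial's needle, rad, clockwise seen from above: 0 with the plunger fully out (the needle then points along the plunger), 0.2 rad for each mm the plunger is pushed in, 2.8 rad when it bottoms.
- wash_bottle_mid (a point): white wash bottle, bystander, 64 mm in diameter, 170 mm tall; point 50 mm above its underside, on its axis.
- burner_mid (a point): unlit metal burner, bystander, foot 84 mm in diameter, 137 mm tall; point 50 mm above its underside, on its axis.
There are look-alikes about, which are no part of the job. Leave any black look-alike of the part that bears tube0_center alone. What is shaped like the part that bears tube3_center but turquoise is not meant.

How it is judged (in metres and radians):
On the way, in this order (a step that is already met when the one before it is completed fails the run):
1. every tube is snapped into a clip of the disc (((horizontal distance between tube0_center and clip0 below 0.015 m and z of tube0_center in the frame of clip0 between 0.02 and 0.029 m and angle between the x axis of tube0_center and the x axis of clip0, either way round below 0.12 rad) or (horizontal distance between tube0_center and clip1 below 0.015 m and z of tube0_center in the frame of clip1 between 0.02 and 0.029 m and angle between the x axis of tube0_center and the x axis of clip1, either way round below 0.12 rad) or (horizontal distance between tube0_center and clip2 below 0.015 m and z of tube0_center in the frame of clip2 between 0.02 and 0.029 m and angle between the x axis of tube0_center and the x axis of clip2, either way round below 0.12 rad) or (horizontal distance between tube0_center and clip3 below 0.015 m and z of tube0_center in the frame of clip3 between 0.02 and 0.029 m and angle between the x axis of tube0_center and the x axis of clip3, either way round below 0.12 rad)) and ((horizontal distance between tube1_center and clip0 below 0.015 m and z of tube1_center in the frame of clip0 between 0.02 and 0.029 m and angle between the x axis of tube1_center and the x axis of clip0, either way round below 0.12 rad) or (horizontal distance between tube1_center and clip1 below 0.015 m and z of tube1_center in the frame of clip1 between 0.02 and 0.029 m and angle between the x axis of tube1_center and the x axis of clip1, either way round below 0.12 rad) or (horizontal distance between tube1_center and clip2 below 0.015 m and z of tube1_center in the frame of clip2 between 0.02 and 0.029 m and angle between the x axis of tube1_center and the x axis of clip2, either way round below 0.12 rad) or (horizontal distance between tube1_center and clip3 below 0.015 m and z of tube1_center in the frame of clip3 between 0.02 and 0.029 m and angle between the x axis of tube1_center and the x axis of clip3, either way round below 0.12 rad)) and ((horizontal distance between tube2_center and clip0 below 0.015 m and z of tube2_center in the frame of clip0 between 0.02 and 0.029 m and angle between the x axis of tube2_center and the x axis of clip0, either way round below 0.12 rad) or (horizontal distance between tube2_center and clip1 below 0.015 m and z of tube2_center in the frame of clip1 between 0.02 and 0.029 m and angle between the x axis of tube2_center and the x axis of clip1, either way round below 0.12 rad) or (horizontal distance between tube2_center and clip2 below 0.015 m and z of tube2_center in the frame of clip2 between 0.02 and 0.029 m and angle between the x axis of tube2_center and the x axis of clip2, either way round below 0.12 rad) or (horizontal distance between tube2_center and clip3 below 0.015 m and z of tube2_center in the frame of clip3 between 0.02 and 0.029 m and angle between the x axis of tube2_center and the x axis of clip3, either way round below 0.12 rad)) and ((horizontal distance between tube3_center and clip0 below 0.015 m and z of tube3_center in the frame of clip0 between 0.02 and 0.029 m and angle between the x axis of tube3_center and the x axis of clip0, either way round below 0.12 rad) or (horizontal distance between tube3_center and clip1 below 0.015 m and z of tube3_center in the frame of clip1 between 0.02 and 0.029 m and angle between the x axis of tube3_center and the x axis of clip1, either way round below 0.12 rad) or (horizontal distance between tube3_center and clip2 below 0.015 m and z of tube3_center in the frame of clip2 between 0.02 and 0.029 m and angle between the x axis of tube3_center and the x axis of clip2, either way round below 0.12 rad) or (horizontal distance between tube3_center and clip3 below 0.015 m and z of tube3_center in the frame of clip3 between 0.02 and 0.029 m and angle between the x axis of tube3_center and the x axis of clip3, either way round below 0.12 rad))), for 0.3 s.
2. the gauge stands upright on the bench with its plunger pressed part of the way in by the rim (angle between gauge_handle's own z axis and vertical below 0.06 rad and height (world z) of gauge_handle between 0.1465 and 0.1535 m and value of joint needle between 0.12 and 2.6 rad and horizontal distance between plunger_ball and disc_axis between 0.133 and 0.141 m), for 0.3 s.
At the end, for the whole second after the job is handed in: every tube in a clip (middle within 15 mm, 0.12 rad, 4 mm of fully home); gauge upright on the bench, plunger pushed in 1 to 13.5 mm, its ball on the rim where the radius is within 0.7 mm of the highest (about 0.2 rad either side of the high spot); disc at rest (all of step 1 and angle between gauge_handle's own z axis and vertical below 0.06 rad and height (world z) of gauge_handle between 0.1465 and 0.1535 m and value of joint needle between 0.2 and 2.7 rad and horizontal distance between plunger_ball and disc_axis between 0.1383 and 0.1405 m and velocity of joint disc between -0.05 and 0.05 rad/s); the robot touches nothing.
It fails at once if the wash bottle is moved more than 40 mm or knocked over (distance of wash_bottle_mid from where it was at the start of the episode above 0.04 m or angle between wash_bottle_mid's own z axis and vertical above 0.6 rad).
It fails at once if the burner is moved more than 40 mm or knocked over (distance of burner_mid from where it was at the start of the episode above 0.04 m or angle between burner_mid's own z axis and vertical above 0.6 rad).
Of tube0, tube1, tube2, tube3 only 2 to 4 are there at a start; the rules pass over those that are not, and their reading is None.
At some moment in a run one of gauge, tube0, tube1, tube2, tube3 may be knocked a few centimetres aside while the robot is not near it.
Once in a run the grip may slacken for a moment while it holds something.
It also fails if it takes over 210 s, if anything falls off the work surface, if the arm or the gripper's body presses on something with over 40 N, if the wrist force passes 120 N, or if a joint passes its speed limit or range.

## Working session

There is one attempt and no reset: what is moved stays moved. The work goes in short steps, Python scripts to look and compute and a shell command to move; the robot and the scene stay as the last step left them, time stands still between calls to the robot, and variables do not carry over. Pictures are saved under pics/ and viewed, on a budget of 14 in all, crops included, one or two more only if the job needs it, and the job is handed in when it is done.

```bash
ls; mkdir -p pics; python3 - <<'E'
from workcell import env
import cv2, numpy as np
for n in ("scene","top"):
    im=env.grab_frame(n); cv2.imwrite(f"pics/{n}0.png",im[:,:,::-1])
    c=env.get_calibration(n); print(n,c)
print(env.get_calibration("wrist")); print(env.state())
E
python3 -m handwheel --help | head -20
```

```text
pics
scene {'mtx': array([[488.63753578,   0.        , 256.94702759],
       [  0.        , 488.63753578, 195.22107794],
       [  0.        ,   0.        ,   1.        ]]), 'k1': 0.0666734925766452, 'T': array([[ 4.30680362e-01, -7.60079935e-01,  4.86613726e-01,
         1.40631558e+03],
       [ 9.02474534e-01,  3.58306551e-01, -2.39073483e-01,
        -4.34579651e+02],
       [ 7.35807174e-03,  5.42120750e-01,  8.40268381e-01,
         1.46048709e+03],
       [ 0.00000000e+00,  0.00000000e+00,  0.00000000e+00,
         1.00000000e+00]])}
top {'mtx': array([[397.92964745,   0.        , 262.57093966],
       [  0.        , 397.92964745, 191.85814278],
       [  0.        ,   0.        ,   1.        ]]), 'k1': -0.13533683596801427, 'T': array([[-2.72482426e-03,  9.88259719e-01, -1.52758973e-01,
         3.93340614e+02],
       [-9.99994777e-01, -2.42728027e-03,  2.13425570e-03,
        -4.96988942e+01],
       [ 1.73841010e-03,  1.52763991e-01,  9.88261170e-01,
         1.43792995e+03],
       [ 0.00000000e+00,  0.00000000e+00,  0.00000000e+00,
         1.00000000e+00]])}
{'mtx': arr
[... 516 characters left out ...]
.00000000e+00]])}
{'time_s': 0.1, 'qpos': array([-6.84114661e+01,  1.83477780e+01,  8.96982878e+01,  3.59779928e-04,
        7.20427506e+01, -1.14698076e+00]), 'qvel': array([ 0.09978327, -0.00159986, -0.19308259,  0.06728677, -0.06956572,
       -0.02123614]), 'effort': array([ 1.15902360e-03, -4.13331628e+01, -2.32510239e+01,  7.29664508e-02,
        4.21174883e-02, -5.74164801e-05]), 'ee_pos': array([ 222.05711349, -529.91965852,  213.21399345]), 'ee_rot': array([-91.36765772,  89.91118291, 111.36774575]), 'force': array([-0.57394445,  0.34124345,  1.05967348]), 'torque': array([0.01748879, 0.00717067, 0.01409866]), 'gripper_width': 90.92553009230328}validation failed for argument at $...
```

View pics/scene0.png

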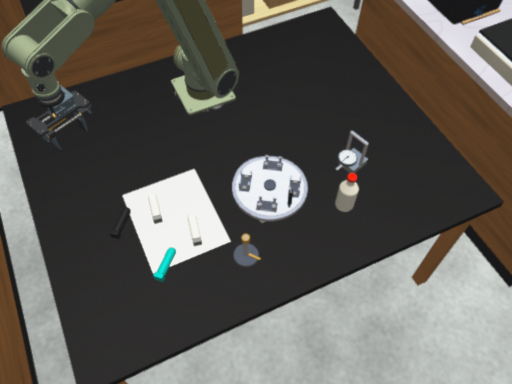

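View pics/top0.png

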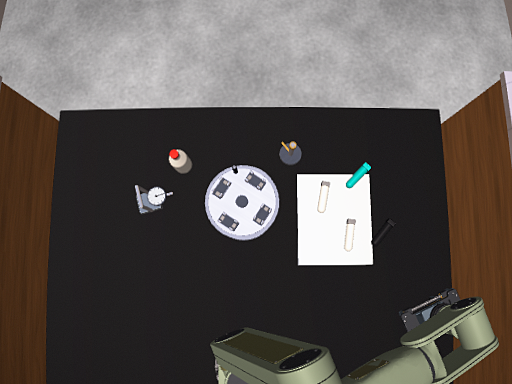

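The scene shows a disc at scene (270,186) / top (242,202). The two real tubes lie on the white paper at top (323,197) and (349,235), with turquoise and black decoys at (358,175) and (383,232). The gauge is at (150,198), the bottle at (180,160), the burner at (290,152) and the post at (236,169).

```bash
cat > h.py <<'E'
from workcell import env
import numpy as np, cv2
from scipy.spatial.transform import Rotation as R
def tool():
    s=env.state(); T=np.eye(4); T[:3,:3]=R.from_euler('xyz',s['ee_rot'],degrees=True).as_matrix(); T[:3,3]=s['ee_pos']; return T
def cam(n):
    c=env.get_calibration(n); return c['mtx'],c['k1'],(c['T'] if n!='wrist' else tool()@c['hand_eye'])
def grab(n,f=None):
    C=cam(n); im=env.grab_frame(n)[:,:,::-1].copy()
    if f: cv2.imwrite(f"pics/{f}.png",im)
    return im,C
def ray(C,uv):
    K,k,T=C; uv=np.atleast_2d(np.float64(uv))
    d=(uv-[K[0,2],K[1,2]])/[K[0,0],K[1,1]]; x=d.copy()
    for _ in range(20): x=d/(1+k*(x**2).sum(1,keepdims=True))
    return T[:3,3], np.c_[x[:,0],-x[:,1],-np.ones(len(x))]@T[:3,:3].T
def onz(C,uv,z):
    o,d=ray(C,uv); return (o+d*((z-o[2])/d[:,2])[:,None])
def proj(C,P):
    K,k,T=C; q=(np.atleast_2d(P)-T[:3,3])@T[:3,:3]; x=np.c_[q[:,0],-q[:,1]]/-q[:,2:]
    return x*(1+k*(x**2).sum(1,keepdims=True))*[K[0,0],K[1,1]]+[K[0,2],K[1,2]]
def rot(a):
    a=np.radians(a); c,s=np.cos(a),np.sin(a); return np.array([[0,c,s],[0,s,-c],[-1,0,0.]])
def heading():
    y=tool()[:3,1]; return np.degrees(np.arctan2(y[1],y[0]))
def rel(p,a,label=''):
    "row (deg, m) from the present pose to tool-down TCP p, jaw direction a (deg), nearest half turn"
    T=tool(); h=heading(); a=h+(a-h+90)%180-90
    rv=R.from_matrix(T[:3,:3].T@rot(a)).as_rotvec(degrees=True); t=T[:3,:3].T@(np.array(p)-T[:3,3])/1000
    print(label,'row',np.round(rv,1),np.round(t,4),'a',round(a,1),'dist',round(np.linalg.norm(t)*1000),'q6',round(env.state()['qpos'][5]))
def st():
    s=env.state(); print('t',round(s['time_s'],1),'p',s['ee_pos'].round(1),'a',round(heading(),1),'F',s['force'].round(1),'w',round(s['gripper_width'],1),'q6',s['qpos'][5].round(0),'tilt',np.round(tool()[:2,0],3))
E
python3 - <<'E'
from h import *
C=cam('top')
for n,uv,z in [('tA',(323,197),15),('tAcap',(325,184),15),('tAend',(321,210),15),('tB',(349,235),15),('tBcap',(351,221),15),('tBend',(348,249),15),('disc',(242,202),62),('hub',(242,201),75),('post',(235,167),137),('dial',(156,196),82),('bottle',(175,155),170),('burner',(290,153),20),('clip',(256,181),90),('clip',(262,214),90),('clip',(229,221),90),('clip',(222,187),90)]:
    print(n,onz(C,uv,z)[0].round())
st(); rel([430,-290,250],heading(),'')
im=cv2.imread('pics/top0.png'); cv2.imwrite('pics/top0z.png',cv2.resize(im[120:280,120:400],None,fx=2.85,fy=2.85,interpolation=cv2.INTER_CUBIC))
E
```

```text
tA [ 594. -272.   15.]
tAcap [ 642. -280.   15.]
tAend [ 547. -263.   15.]
tB [ 456. -363.   15.]
tBcap [ 506. -371.   15.]
tBend [ 406. -357.   15.]
disc [570.  19.  62.]
hub [572.  19.  75.]
post [679.  39. 137.]
dial [589. 318.  82.]
bottle [713. 236. 170.]
burner [ 757. -154.   20.]
clip [640. -30.  90.]
clip [526. -50.  90.]
clip [502.  62.  90.]
clip [619.  87.  90.]
t 0.1 p [ 222.1 -529.9  213.2] a -67.3 F [-0.6  0.3  1.1] w 90.9 q6 -1.0 tilt [-0.001  0.001]
 row [-0.  -0.   0.1] [-0.0366 -0.141  -0.2845] a -67.3 dist 320 q6 -1
```

View pics/top0z.png

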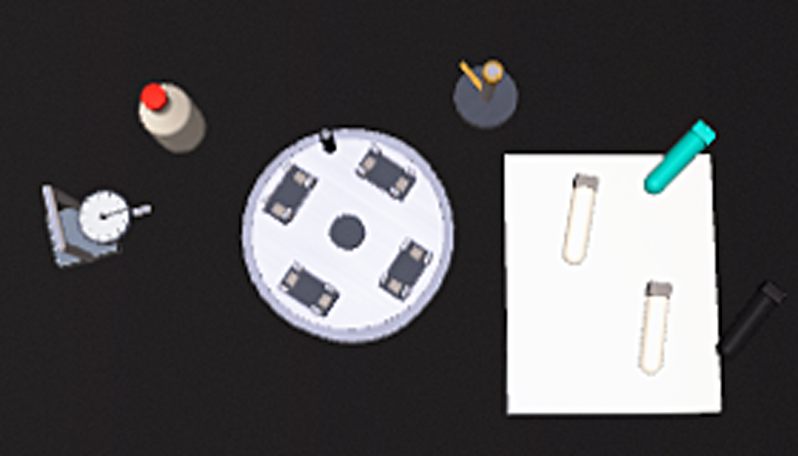

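The zoomed view shows tube A with its cap end at zoom px (586,176) and round end at (574,264). Tube B runs from (660,283) to (651,374). The clips are at about -35°, 55°, 145° and -125° from the disc centre, and the post is at about 10°.

```bash
python3 - <<'E'
from h import *
C=cam('top')
for n,c,e in [('A',(586,176),(574,264)),('B',(660,283),(651,374))]:
    P=onz(C,np.array([c,e])/2.85+120,15); m=P.mean(0); d=P[0]-P[1]; ax=np.degrees(np.arctan2(d[1],d[0])); print(n,m.round(1),'len',np.linalg.norm(d).round(),'axis',ax.round(1))
    rel([m[0],m[1],130],ax+90,n)
E
```

```text
A [ 593.5 -273.6   15. ] len 114.0 axis -9.2
A row [31.9  0.   0.1] [ 0.0834 -0.0927 -0.4417] a -99.2 dist 459 q6 -1
B [ 455.2 -366.2   15. ] len 115.0 axis -7.4
B row [30.2  0.   0.1] [ 0.0833 -0.0608 -0.2782] a -97.4 dist 297 q6 -1
```

```bash
python3 -m handwheel '30.2 0 0 0.06 -0.061 -0.278 0.07; 30.2 0 0 0.083 -0.061 -0.278 0.07; 30.2 0 0 0.083 -0.061 -0.278 0.07; 30.2 0 0 0.083 -0.061 -0.278 0.07; 30.2 0 0 0.083 -0.061 -0.278 0.07; 30.2 0 0 0.083 -0.061 -0.278 0.07; 30.2 0 0 0.083 -0.061 -0.278 0.07; 30.2 0 0 0.083 -0.061 -0.278 0.07; 30.2 0 0 0.083 -0.061 -0.278 0.07; 30.2 0 0 0.083 -0.061 -0.278 0.07; 30.2 0 0 0.083 -0.061 -0.278 0.07' 20; python3 - <<'E'
from h import *
st()
im,C=grab('wrist','w1')
p=proj(C,[[455.2,-366.2,15]]); print(p)
E
```

```text
time_s: 1.02
ee_pos: [454.3, -367.5, 131.2]
ee_rot: [71.1, 90.0, -116.4]
force: [0.1, 0.2, -1.0]
gripper_width: 70.1
t 1.0 p [ 454.3 -367.5  131.2] a -97.5 F [ 0.1  0.2 -1. ] w 70.1 q6 57.0 tilt [-0.    -0.001]
[[248.76890064 185.58607615]]
```

View pics/w1.png

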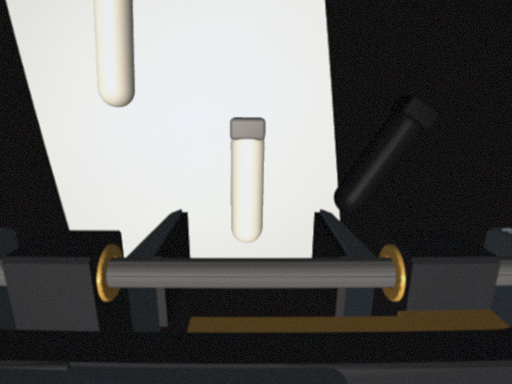

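Wrist view: tube B runs from its cap end at (247,117) to its round end at (247,243). Its middle is at about (247,181), close to the predicted (249,186), and it's centred between the fingers. Descend and grip.

```bash
python3 - <<'E'
from h import *
C=cam('wrist'); print(onz(C,[(247,117),(247,243)],[30,15])) if 0 else print(onz(C,(247,117),30),onz(C,(247,243),12))
E
python3 -m handwheel '0 0 0 0.04 0 0 0.07; 0 0 0 0.08 0 0 0.07; 0 0 0 0.105 0 0 0.07; 0 0 0 0.12 0 0 0.07; 0 0 0 0.12 0 0 0.07; 0 0 0 0.12 0 0 0.015; 0 0 0 0.12 0 0 0.015; 0 0 0 0.12 0 0 0.015; 0 0 0 0.12 0 0 0.015; 0 0 0 0.12 0 0 0.015; 0 0 0 0.12 0 0 0.015; 0 0 0 0.12 0 0 0.015' 25; python3 -c "
from h import *
st()"
```

```text
[[ 516.41466544 -373.39413866   30.        ]] [[ 397.65297131 -356.99886403   12.        ]]
time_s: 2.07
ee_pos: [455.3, -366.6, 11.6]
ee_rot: [153.0, 90.0, -34.4]
force: [0.0, 0.8, 2.6]
gripper_width: 29.4
t 2.1 p [ 455.3 -366.6   11.6] a -97.5 F [0.  0.8 2.6] w 29.4 q6 57.0 tilt [ 0.001 -0.   ]
```

```bash
python3 - <<'E'
from h import *
rel([455,-366,200],-97.5); rel([522,-51,200],-125)
E
python3 -m handwheel '0 0 0 -0.04 0 0 0.015; 0 0 0 -0.08 0 0 0.015; 0 0 0 -0.12 0 0 0.015; 0 0 0 -0.16 0 0 0.015; 0 0 0 -0.188 0 0 0.015;0 0 0 -0.188 0 0 0.015' 25; python3 -c "
from h import *
st(); rel([522,-51,200],-125)"
```

```text
row [ 0. -0. -0.] [-0.1884 -0.0005  0.0002] a -97.5 dist 188 q6 57
 row [27.5 -0.  -0. ] [-0.1885 -0.3216 -0.0253] a -125.0 dist 374 q6 57
time_s: 2.57
ee_pos: [457.9, -368.9, 206.2]
ee_rot: [147.1, 89.2, -40.3]
force: [1.4, -0.2, -0.1]
gripper_width: 29.4
t 2.6 p [ 457.9 -368.9  206.2] a -97.5 F [ 1.4 -0.2 -0.1] w 29.4 q6 57.0 tilt [ 0.011 -0.009]
 row [27.5 -0.8 -0.3] [ 0.004  -0.3236 -0.0223] a -125.0 dist 324 q6 57
```

```bash
python3 -m handwheel '7 0 0 0 -0.04 0 0.015; 27.5 0 0 0 -0.322 -0.024 0.015; 27.5 0 0 0 -0.322 -0.024 0.015; 27.5 0 0 0 -0.322 -0.024 0.015; 27.5 0 0 0 -0.322 -0.024 0.015; 27.5 0 0 0 -0.322 -0.024 0.015; 27.5 0 0 0 -0.322 -0.024 0.015; 27.5 0 0 0 -0.322 -0.024 0.015; 27.5 0 0 0 -0.322 -0.024 0.015; 27.5 0 0 0 -0.322 -0.024 0.015; 27.5 0 0 0 -0.322 -0.024 0.015; 27.5 0 0 0 -0.322 -0.024 0.015' 25;  python3 - <<'E'
from h import *
st(); im,C=grab('wrist','w2'); print(proj(C,[[571,19,62],[522,-51,87],[640,-30,62]]).round())
im,C=grab('top','t2')
E
```

```text
time_s: 3.57
ee_pos: [520.2, -51.6, 198.5]
ee_rot: [64.1, 89.9, -150.9]
force: [0.2, -0.6, -2.1]
gripper_width: 29.7
t 3.6 p [520.2 -51.6 198.5] a -125.0 F [ 0.2 -0.6 -2.1] w 29.7 q6 118.0 tilt [-0.001 -0.001]
[[161. 181.]
 [248. 187.]
 [155.  90.]]
```

View pics/w2.png

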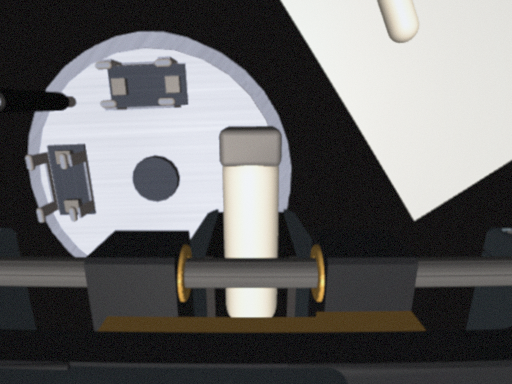

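Wrist view: the hub is at (156,178). The plate of the -35° clip is centred at (148,86), and the 55° clip's at (72,180). The post is upper left, and the tube is held with its cap up-image.

```bash
python3 - <<'E'
from h import *
im=cv2.imread('pics/w2.png'); C=cam('wrist')
g=cv2.cvtColor(im,cv2.COLOR_BGR2GRAY)
m=((g<85)&(np.hypot(*np.meshgrid(np.arange(512)-156,np.arange(384)-178))<32)).astype(np.uint8)
ys,xs=np.nonzero(m); hub=(xs.mean(),ys.mean()); print('hub',hub,len(xs), [onz(C,hub,z)[0].round(1) for z in (62,68)])
P=onz(C,[(148,86),(72,180)],63)[:,:2]; print(P)
d=P[1]-P[0]; m=P.mean(0); n=np.array([-d[1],d[0]])/np.linalg.norm(d); c=m+n*85/2**.5; print('sep',np.linalg.norm(d),'c',c,'ang',[np.degrees(np.arctan2(*(p-c)[::-1])).round(1) for p in P])
# top view rim
im=cv2.imread('pics/t2.png'); Ct=cam('top'); im0=cv2.imread('pics/top0.png')
w=((im0.min(2)>120)).astype(np.uint8); w[:,:195]=0; w[:,290:]=0; w[:155]=0; w[250:]=0
k=max(cv2.findContours(w,cv2.RETR_EXTERNAL,cv2.CHAIN_APPROX_NONE)[0],key=cv2.contourArea)
Q=onz(Ct,k[:,0,:],60)[:,:2]; A=np.c_[2*Q,np.ones(len(Q))]; s=np.linalg.lstsq(A,(Q**2).sum(1),rcond=None)[0]; print('top circle',s[:2],np.sqrt(s[2]+s[:2]@s[:2]))
print('tube in hand ends',onz(C,(250,127),209),onz(C,(251,318),200))
E
```

```text
hub (np.float64(156.02112211221123), np.float64(177.73861386138614)) 1515 [array([576.2,  20.5,  62. ]), array([576.3,  18.3,  68. ])]
[[646.63194721 -28.00248661]
 [622.53814109  89.62138009]]
sep 120.06617138078639 c [575.70356414  18.7482979 ] ang [np.float64(-33.4), np.float64(56.5)]
top circle [571.24620242  20.33548265] 127.76140547127781
tube in hand ends [[570.4547903  -87.86192265 209.        ]] [[476.39556905 -22.26019518 200.        ]]
```

```bash
python3 - <<'E'
from h import *
rel([438,9,185],-123.5)
E
```

```text
row [-1.6  0.  -0. ] [ 0.0137 -0.0025  0.1024] a -123.5 dist 103 q6 118
```

```bash
python3 -m handwheel '-1.6 0 0 0.01 -0.0025 0.04 0.015; -1.6 0 0 0.0137 -0.0025 0.08 0.015; -1.6 0 0 0.0137 -0.0025 0.102 0.015; -1.6 0 0 0.0137 -0.0025 0.102 0.015; -1.6 0 0 0.0137 -0.0025 0.102 0.015; -1.6 0 0 0.0137 -0.0025 0.102 0.015; -1.6 0 0 0.0137 -0.0025 0.102 0.015; -1.6 0 0 0.0137 -0.0025 0.102 0.015' 25;  python3 - <<'E'
from h import *
st(); im,C=grab('wrist','w3'); print(proj(C,[[574.5,19.5,62],[528,-51.5,62]]).round())
E
```

```text
time_s: 4.33
ee_pos: [439.6, 9.3, 185.3]
ee_rot: [-165.1, 90.0, -18.6]
force: [0.2, -0.6, -0.4]
gripper_width: 29.6
t 4.3 p [439.6   9.3 185.3] a -123.4 F [ 0.2 -0.6 -0.4] w 29.6 q6 123.0 tilt [ 0.001 -0.   ]
[[153.  64.]
 [252.  63.]]
```

View pics/w3.png

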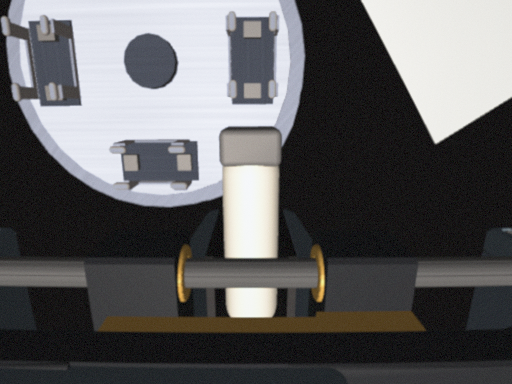

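Wrist view: the target clip's plate is centred at (253,60), the 145° clip's at (160,162) and the 55° clip's at (54,63), with the hub at (150,61).

```bash
python3 - <<'E'
from h import *
C=cam('wrist')
P=onz(C,[(253,60),(160,162),(54.5,63),(150,61)],63)[:,:2]; print(P.round(1))
c=(P[0]+P[2])/2; print('c',c,'r',np.linalg.norm(P[:3]-c,axis=1),'ang',[np.degrees(np.arctan2(*(p-c)[::-1])).round(1) for p in P[:3]])
E1=onz(C,[(230,17),(231,103),(276,17),(274,103)],63); print([np.degrees(np.arctan2(*(a-b)[:2][::-1])).round(1) for a,b in ((E1[0],E1[1]),(E1[2],E1[3]))])
# held tube axis lateral bias in the tool frame
y=tool()[:3,1]; t=onz(C,[(250,127),(251,318)],[0,1][0] or 195); print('bias y',[(q-tool()[:3,3])@y for q in t])
x=np.array([P[0][0],P[0][1],150]); rel([*P[0],150],-124,'')
E
```

```text
[[529.2 -53.5]
 [503.1  65.9]
 [623.   89.9]
 [577.4  20. ]]
c [576.07885014  18.17889621] r [85.64844461 87.19798488 85.64844461] ang [np.float64(-123.2), np.float64(146.8), np.float64(56.8)]
[np.float64(-33.6), np.float64(-33.9)]
bias y [np.float64(0.5823467890227331), np.float64(0.9802575856107281)]
 row [ 0.6 -0.   0. ] [ 0.0352  0.003  -0.1096] a -124.0 dist 115 q6 123
```

```bash
python3 - <<'E'
from h import *
rel([529.5,-52,140],-123.3)
E
```

```text
row [-0.1 -0.   0. ] [ 0.0452  0.0016 -0.109 ] a -123.3 dist 118 q6 123
```

```bash
python3 -m handwheel '0 0 0 0 0.0016 -0.04 0.015; 0 0 0 0.02 0.0016 -0.08 0.015; 0 0 0 0.04 0.0016 -0.109 0.015; 0 0 0 0.0452 0.0016 -0.109 0.015;0 0 0 0.0452 0.0016 -0.109 0.015;0 0 0 0.0452 0.0016 -0.109 0.015;0 0 0 0.0452 0.0016 -0.109 0.015;0 0 0 0.0452 0.0016 -0.109 0.015' 25;  python3 - <<'E'
from h import *
st(); rel([529.5,-52,112],-123.3)
E
```

```text
time_s: 5.05
ee_pos: [528.5, -50.8, 141.2]
ee_rot: [-153.3, 89.9, -6.6]
force: [1.2, 0.1, -0.8]
gripper_width: 30.0
t 5.0 p [528.5 -50.8 141.2] a -123.3 F [ 1.2  0.1 -0.8] w 30.0 q6 117.0 tilt [ 0.002 -0.   ]
 row [-0.  -0.1  0. ] [ 0.0292  0.0005 -0.0015] a -123.3 dist 29 q6 117
```

```bash
python3 -m handwheel '0 0 0 0.02 0.0005 -0.0012 0.015; 0 0 0 0.031 0.0005 -0.0012 0.015;0 0 0 0.031 0.0005 -0.0012 0.015;0 0 0 0.031 0.0005 -0.0012 0.015;0 0 0 0.031 0.0005 -0.0012 0.015;0 0 0 0.031 0.0005 -0.0012 0.015' 25; python3 -m handwheel '0 0 0 0.001 0 0 0.015;0 0 0 0.002 0 0 0.015;0 0 0 0.003 0 0 0.015;0 0 0 0.004 0 0 0.015;0 0 0 0.004 0 0 0.015;0 0 0 0.004 0 0 0.015' 25; python3 -c "
from h import *
st()"
```

```text
time_s: 5.55
ee_pos: [530.1, -52.2, 110.4]
ee_rot: [-155.3, 89.9, -8.7]
force: [-0.5, -0.9, 0.1]
gripper_width: 29.5
time_s: 6.05
ee_pos: [529.4, -52.4, 104.9]
ee_rot: [48.0, 90.0, -165.4]
force: [-0.6, 0.5, -1.3]
gripper_width: 29.1
t 6.0 p [529.4 -52.4 104.9] a -123.4 F [-0.6  0.5 -1.3] w 29.1 q6 116.0 tilt [-0. -0.]
```

```bash
for i in 1 2 3; do python3 -m handwheel '0 0 0 0.001 0 0 0.015;0 0 0 0.002 0 0 0.015;0 0 0 0.002 0 0 0.015;0 0 0 0.002 0 0 0.015' 25 | grep -E "pos|force|width"; done
```

```text
ee_pos: [529.9, -52.1, 103.4]
force: [0.4, 2.0, 2.1]
gripper_width: 29.4
ee_pos: [530.1, -52.4, 101.9]
force: [0.2, 1.1, 6.4]
gripper_width: 29.6
ee_pos: [530.3, -52.5, 100.2]
force: [-0.0, 0.8, 7.2]
gripper_width: 29.8
```

```bash
python3 -m handwheel '0 0 0 0 0 0 0.044;0 0 0 0 0 0 0.044;0 0 0 0 0 0 0.044;0 0 0 -0.02 0 0 0.044;0 0 0 -0.035 0 0 0.044;0 0 0 -0.035 0 0 0;0 0 0 -0.035 0 0 0;0 0 0 -0.035 0 0 0;0 0 0 -0.035 0 0 0;0 0 0 -0.035 0 0 0' 25 | grep -E "pos|force|width"; python3 - <<'E'
from h import *
im,C=grab('wrist','w4'); st()
E
```

```text
ee_pos: [528.7, -52.3, 133.0]
force: [0.2, -0.2, 0.2]
gripper_width: 13.4
t 7.9 p [528.9 -52.3 133.1] a -123.4 F [ 0.  -0.3  1.4] w 9.4 q6 116.0 tilt [-0.002  0.   ]
```

View pics/w4.png

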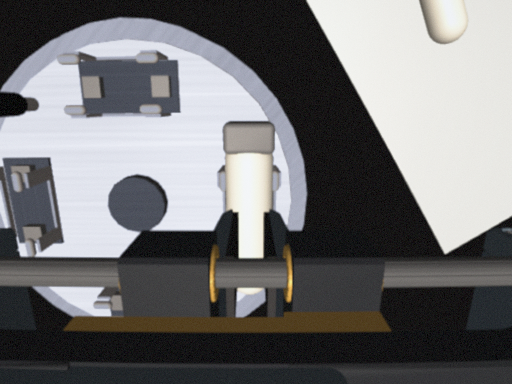

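The tube rests aligned between the leaf pairs, with leaves visible at (222,180) and (277,180). Shut the fingers and press.

```bash
python3 -m handwheel '0 0 0 0 0 0 0;0 0 0 0 0 0 0;0 0 0 0.008 0 0 0;0 0 0 0.014 0 0 0;0 0 0 0.018 0 0 0;0 0 0 0.021 0 0 0;0 0 0 0.024 0 0 0;0 0 0 0.026 0 0 0;0 0 0 0.028 0 0 0;0 0 0 0.028 0 0 0' 25 | grep -E "pos|force|width";for i in 1 2; do python3 -m handwheel '0 0 0 0.0015 0 0 0;0 0 0 0.003 0 0 0;0 0 0 0.003 0 0 0;0 0 0 0.003 0 0 0' 25 | grep -E "pos|force|width"; done
```

```text
ee_pos: [528.8, -52.3, 105.1]
force: [-0.1, 0.2, 0.3]
gripper_width: 0.4
ee_pos: [529.2, -52.3, 102.8]
force: [-0.3, -0.5, -0.3]
gripper_width: 0.5
ee_pos: [530.2, -52.4, 102.0]
force: [-1.4, 1.3, 10.9]
gripper_width: 0.3
```

```bash
python3 - <<'E'
from h import *
rel([593.5,-273.6,160],-99.2)
E
```

```text
row [-24.2  -0.1   0. ] [-0.0578  0.1499 -0.1747] a -99.2 dist 237 q6 116
```

```bash
python3 -m handwheel '0 0 0 -0.04 0 0 0.03;0 0 0 -0.058 0.02 -0.02 0.07;-24.2 0 0 -0.058 0.15 -0.175 0.07;-24.2 0 0 -0.058 0.15 -0.175 0.07;-24.2 0 0 -0.058 0.15 -0.175 0.07;-24.2 0 0 -0.058 0.15 -0.175 0.07;-24.2 0 0 -0.058 0.15 -0.175 0.07;-24.2 0 0 -0.058 0.15 -0.175 0.07;-24.2 0 0 -0.058 0.15 -0.175 0.07;-24.2 0 0 -0.058 0.15 -0.175 0.07;-24.2 0 0 -0.058 0.15 -0.175 0.07' 25 | grep -E "pos|force|width"; python3 - <<'E'
from h import *
im,C=grab('wrist','w5'); st(); print(proj(C,[[593.5,-273.6,15]]))
im2,C=grab('top','t5'); cv2.imwrite('pics/c5.png',np.hstack([im,cv2.resize(im2[130:280,120:400],None,fx=1,fy=1)[:, :],][:1]) if 0 else np.vstack([im,cv2.resize(im2[140:270,130:400],(512,246))])[:600])
E
```

```text
ee_pos: [592.7, -272.5, 158.0]
force: [-0.1, -0.8, -0.4]
gripper_width: 69.3
t 10.4 p [ 592.8 -272.4  158.2] a -99.1 F [ 0.2 -0.1  0.3] w 70.1 q6 73.0 tilt [-0.  0.]
[[251.41032912 178.80939354]]
```

View pics/c5.png

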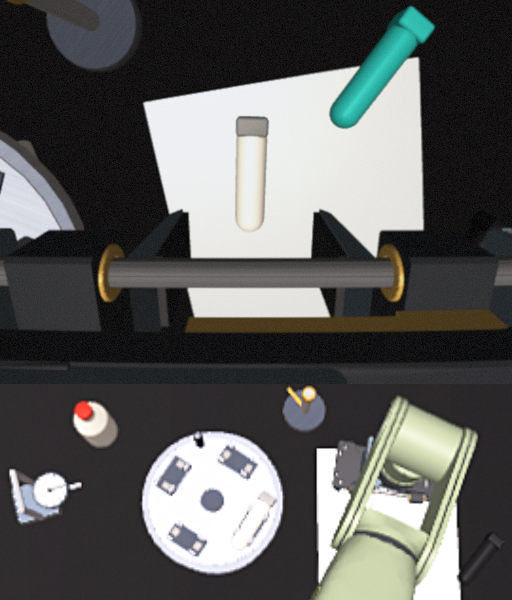

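Wrist view: tube A runs from its cap end at (252,117) to its round end at (249,232), with the turquoise decoy clear to the upper right. The top view shows tube B lying along its clip.

```bash
python3 - <<'E'
from h import *
C=cam('wrist'); a=onz(C,(252,117),30)[0]; b=onz(C,(249,232),12)[0]; d=(a-b)[:2]; m=(a+b)[:2]/2; ax=np.degrees(np.arctan2(d[1],d[0])); print(m,np.linalg.norm(d),ax)
rel([*m,11],ax+90)
E
```

```text
[ 595.21159368 -272.81977095] 118.48075783429766 -10.56422766210016
 row [1.5 0.  0. ] [ 0.1473  0.     -0.0024] a -100.6 dist 147 q6 73
```

```bash
python3 -m handwheel '1 0 0 0.04 0 -0.002 0.07; 1 0 0 0.08 0 -0.002 0.07; 1 0 0 0.12 0 -0.002 0.07; 1 0 0 0.14 0 -0.002 0.07; 1 0 0 0.147 0 -0.002 0.07; 1 0 0 0.147 0 -0.002 0.07;1 0 0 0.147 0 -0.002 0.015; 1 0 0 0.147 0 -0.002 0.015;1 0 0 0.147 0 -0.002 0.015;1 0 0 0.147 0 -0.002 0.015;1 0 0 0.147 0 -0.002 0.015;1 0 0 0.147 0 -0.002 0.015' 25|grep -E "pos|force|width"; python3 -m handwheel '0 0 0 0 0 0 0.015;0 0 0 -0.04 0 0 0.015; 0 0 0 -0.08 0 0 0.015; 0 0 0 -0.12 0 0 0.015; 0 0 0 -0.16 0 0 0.015; 0 0 0 -0.17 0 0 0.015;0 0 0 -0.17 0 0 0.015' 25|grep -E "pos|force|width"; python3 - <<'E'
from h import *
st(); c=np.array([576.2,18.8]); 
for ang in (-213.3,-33.3,56.7): 
  p=c+85*np.array([np.cos(np.radians(ang)),np.sin(np.radians(ang))]); print(ang,p); rel([*p,180],ang)
E
```

```text
ee_pos: [595.3, -274.4, 11.8]
force: [0.5, 0.6, 0.3]
gripper_width: 32.9
ee_pos: [597.0, -275.2, 185.5]
force: [0.9, -0.7, -1.3]
gripper_width: 29.3
t 12.0 p [ 597.  -275.2  185.5] a -100.2 F [ 0.9 -0.7 -1.3] w 29.3 q6 74.0 tilt [ 0.008 -0.004]
-213.3 [505.15637428  65.46693953]
 row [-66.9  -0.3  -0.4] [ 0.0035 -0.3191  0.1505] a -33.3 dist 353 q6 74
-33.3 [647.24362572 -27.86693953]
 row [-66.9  -0.3  -0.4] [ 0.0049 -0.2523 -0.0058] a -33.3 dist 252 q6 74
56.7 [622.86693953  89.84362572]
 row [23.1 -0.5 -0. ] [ 0.0043 -0.3639  0.039 ] a -123.3 dist 366 q6 74
```

```bash
python3 -m handwheel '-7 0 0 0 -0.03 0.015 0.015;-66.9 0 0 0 -0.319 0.150 0.015;-66.9 0 0 0 -0.319 0.150 0.015;-66.9 0 0 0 -0.319 0.150 0.015;-66.9 0 0 0 -0.319 0.150 0.015;-66.9 0 0 0 -0.319 0.150 0.015;-66.9 0 0 0 -0.319 0.150 0.015;-66.9 0 0 0 -0.319 0.150 0.015;-66.9 0 0 0 -0.319 0.150 0.015;-66.9 0 0 0 -0.319 0.150 0.015;-66.9 0 0 0 -0.319 0.150 0.015;-66.9 0 0 0 -0.319 0.150 0.015' 25|grep -E "pos|force|width"; python3 - <<'E'
from h import *
st();  rel([505.2,65.5,140],-33.3); rel([505.2,65.5,106],-33.3)
E
```

```text
ee_pos: [502.6, 66.2, 179.2]
force: [0.0, 0.3, -1.4]
gripper_width: 29.6
t 13.0 p [502.6  66.2 179.2] a -33.3 F [ 0.   0.3 -1.4] w 29.6 q6 40.0 tilt [-0.004 -0.001]
 row [-0.   0.2  0.1] [ 0.0392  0.0027 -0.0009] a -33.3 dist 39 q6 40
 row [-0.   0.2  0.1] [ 0.0732  0.0027 -0.001 ] a -33.3 dist 73 q6 40
```

```bash
python3 -m handwheel '0 0 0 0.03 0.002 -0.001 0.015;0 0 0 0.05 0.002 -0.001 0.015;0 0 0 0.06 0.002 -0.001 0.015;0 0 0 0.06 0.002 -0.001 0.015;0 0 0 0.06 0.002 -0.001 0.015;0 0 0 0.06 0.002 -0.001 0.015' 25|grep -E "pos|force|width"; python3 - <<'E'
from h import *
st();  rel([504.7,65.5,104],-33.3)
im,C=grab('wrist','w6')
E
```

```text
ee_pos: [506.8, 65.6, 121.8]
force: [-0.8, -0.5, -1.2]
gripper_width: 30.0
t 13.5 p [506.8  65.6 121.8] a -33.3 F [-0.8 -0.5 -1.2] w 30.0 q6 39.0 tilt [0.002 0.   ]
 row [-0.  -0.1 -0.1] [ 0.0178 -0.0017  0.0013] a -33.3 dist 18 q6 39
```

View pics/w6.png

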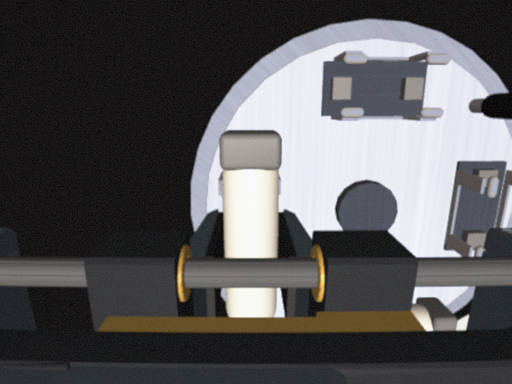

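The held tube at u=250 is centred between the clip's leaves, which are visible at (222,184) and (279,184). Tube B's cap is at the lower right. Lower it.

```bash
python3 -m handwheel '0 0 0 0.010 -0.001 0.001 0.015;0 0 0 0.014 -0.001 0.001 0.015;0 0 0 0.017 -0.001 0.001 0.015;0 0 0 0.018 -0.001 0.001 0.015;0 0 0 0.018 -0.001 0.001 0.015' 25|grep -E "pos|force"; for i in 1 2; do python3 -m handwheel '0 0 0 0.001 0 0 0.015;0 0 0 0.002 0 0 0.015;0 0 0 0.002 0 0 0.015;0 0 0 0.002 0 0 0.015' 25 | grep -E "pos|force|width"; done
```

```text
ee_pos: [505.4, 65.5, 103.7]
force: [0.0, -1.6, -0.0]
ee_pos: [505.6, 65.7, 102.2]
force: [0.2, -1.4, 5.7]
gripper_width: 29.4
ee_pos: [505.8, 65.9, 100.5]
force: [0.3, -1.7, 7.4]
gripper_width: 29.7
```

```bash
python3 -m handwheel '0 0 0 0 0 0 0.044;0 0 0 0 0 0 0.044;0 0 0 0 0 0 0.044;0 0 0 -0.02 0 0 0.044;0 0 0 -0.035 0 0 0.044;0 0 0 -0.035 0 0 0;0 0 0 -0.035 0 0 0;0 0 0 -0.035 0 0 0;0 0 0 -0.035 0 0 0;0 0 0 -0.035 0 0 0;0 0 0 -0.035 0 0 0;0 0 0 -0.035 0 0 0' 25 | grep -E "pos|force|width";python3 -m handwheel '0 0 0 0 0 0 0;0 0 0 0.008 0 0 0;0 0 0 0.014 0 0 0;0 0 0 0.018 0 0 0;0 0 0 0.021 0 0 0;0 0 0 0.024 0 0 0;0 0 0 0.026 0 0 0;0 0 0 0.028 0 0 0;0 0 0 0.028 0 0 0' 25 | grep -E "pos|force|width";for i in 1 2; do python3 -m handwheel '0 0 0 0.0015 0 0 0;0 0 0 0.003 0 0 0;0 0 0 0.003 0 0 0;0 0 0 0.003 0 0 0' 25 | grep -E "pos|force|width"; done
```

```text
ee_pos: [504.3, 65.7, 133.6]
force: [0.1, -0.4, -0.3]
gripper_width: 1.2
ee_pos: [503.8, 65.7, 105.1]
force: [0.1, 0.3, 0.1]
gripper_width: 0.6
ee_pos: [504.4, 65.7, 102.8]
force: [0.5, -0.9, 0.0]
gripper_width: 0.5
ee_pos: [505.6, 65.4, 102.0]
force: [-2.9, -1.1, 10.7]
gripper_width: 0.4
```

```bash
python3 -m handwheel '0 0 0 -0.04 0 0 0;0 0 0 -0.08 0 0 0;0 0 0 -0.12 0 0 0.03;0 0 0 -0.16 0 0 0.06;0 0 0 -0.16 0 0 0.06' 25 | grep -E "pos"; python3 - <<'E'
from h import *
im,C=grab('top','t7')
z=lambda u,v:(u/2.85+120,v/2.85+120)
b=onz(C,[z(45,187),z(62,263)],150); d=onz(C,z(104,216),82); p=onz(C,z(148,210),53); bo=onz(C,[z(154,97),z(182,135)],0)
print(b,d,p,onz(C,z(154,97),175),onz(C,z(182,135),0))
st()
cv2.imwrite('pics/t7z.png',cv2.resize(im[120:280,120:320],None,fx=3,fy=3,interpolation=cv2.INTER_CUBIC))
E
```

```text
ee_pos: [508.6, 66.2, 268.4]
[[614.48645524 369.44022518 150.        ]
 [525.39817206 345.25352071 150.        ]] [[590.01274097 316.05131504  82.        ]] [[601.65625904 268.46843963  53.        ]] [[714.98959546 238.05996788 175.        ]] [[708.31649377 239.14380514   0.        ]]
t 17.6 p [507.   66.  264.6] a -33.3 F [ 0.9 -0.7 -0.5] w 21.7 q6 39.0 tilt [0.01  0.001]
```

View pics/t7z.png

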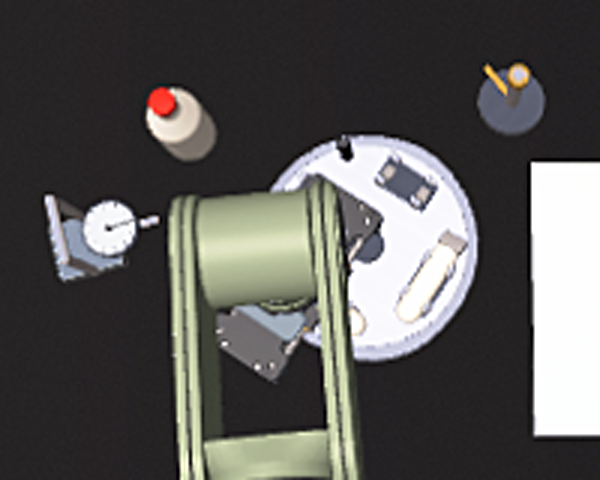

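Top view: both tubes are in their clips. The gauge's dial is at zoom (109,228) with the needle pointing along the plunger towards (150,220). The bottle is clear. Go and hover above the handle.

```bash
python3 - <<'E'
from h import *
rel([580.2,355.8,230],-75.5)
E
```

```text
row [42.2 -0.5 -0.3] [ 0.0357 -0.098  -0.2823] a -75.5 dist 301 q6 39
```

```bash
python3 -m handwheel '42.2 0 0 0.0357 -0.098 -0.282 0.05;42.2 0 0 0.0357 -0.098 -0.282 0.05;42.2 0 0 0.0357 -0.098 -0.282 0.05;42.2 0 0 0.0357 -0.098 -0.282 0.05;42.2 0 0 0.0357 -0.098 -0.282 0.05;42.2 0 0 0.0357 -0.098 -0.282 0.05;42.2 0 0 0.0357 -0.098 -0.282 0.05;42.2 0 0 0.0357 -0.098 -0.282 0.05;42.2 0 0 0.0357 -0.098 -0.282 0.05;42.2 0 0 0.0357 -0.098 -0.282 0.05;42.2 0 0 0.0357 -0.098 -0.282 0.05' 25 | grep pos; python3 - <<'E'
from h import *
im,C=grab('wrist','w8'); st(); print(proj(C,[[580.2,355.8,150],[590,316,82],[601.7,268.5,53]]).round())
E
```

```text
ee_pos: [576.8, 354.2, 223.3]
t 18.5 p [577.  353.9 224. ] a -75.5 F [-0.2 -0.1 -0.5] w 50.0 q6 106.0 tilt [-0.001 -0.001]
[[250. 195.]
 [292. 177.]
 [334. 171.]]
```

View pics/w8.png

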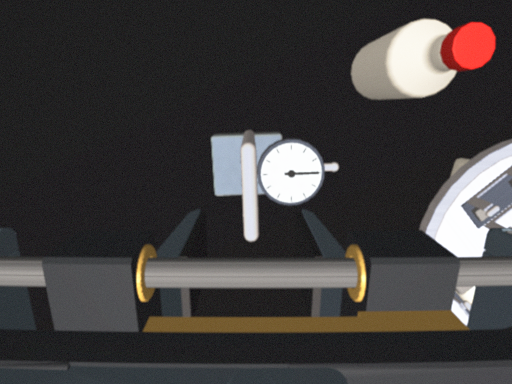

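Wrist view: the handle bar runs from (249,131) to (251,242), the dial is at (291,173) and the ball at (334,167). The needle points at the plunger, which is fully out.

```bash
python3 - <<'E'
from h import *
C=cam('wrist'); b=onz(C,[(249,132),(251,241)],154); d=onz(C,(291,173),82)[0]; p=onz(C,(334,167),56)[0]; m=b.mean(0)
print(b,m,d,p); v=(b[0]-b[1]); print('bar',np.degrees(np.arctan2(v[1],v[0])),'dial-ball',np.degrees(np.arctan2(*(p-d)[:2][::-1])), 'handle from dial', np.degrees(np.arctan2(*(d-m)[:2][::-1])))
rel([m[0],m[1],133],-76)
E
```

```text
[[627.58919601 368.44811335 154.        ]
 [544.24302613 345.48583684 154.        ]] [585.91611107 356.9669751  154.        ] [593.65291157 317.26076935  82.        ] [606.99672665 270.03467826  56.        ]
bar 15.403141426309153 dial-ball -74.22226772005828 handle from dial -78.97400638706371
 row [ 0.5  0.1 -0.1] [ 0.091  -0.0009 -0.0095] a -76.0 dist 91 q6 106
```

```bash
python3 -m handwheel '-0.9 0 0 0.04 -0.001 -0.007 0.05;-0.9 0 0 0.075 -0.001 -0.007 0.05;-0.9 0 0 0.093 -0.001 -0.007 0.05;-0.9 0 0 0.093 -0.001 -0.007 0.05;-0.9 0 0 0.093 -0.001 -0.007 0.05;-0.9 0 0 0.093 -0.001 -0.007 0;-0.9 0 0 0.093 -0.001 -0.007 0;-0.9 0 0 0.093 -0.001 -0.007 0;-0.9 0 0 0.093 -0.001 -0.007 0;-0.9 0 0 0.093 -0.001 -0.007 0;-0.9 0 0 0.093 -0.001 -0.007 0;-0.9 0 0 0.093 -0.001 -0.007 0' 50;  python3 - <<'E'
from h import *
st()
a=heading(); h=tool()[:2,3]; c=np.array([576.2,18.8]); u=-np.array([np.cos(np.radians(a)),np.sin(np.radians(a))])
for Rr in (238,220.5): 
    q=c+Rr*u; rel([*q,150],a,f'R{Rr} {q}')
E
```

```text
time_s: 19.52
ee_pos: [583.7, 357.3, 131.7]
ee_rot: [73.7, 89.9, -90.9]
force: [-0.3, -2.8, 1.6]
gripper_width: 10.8
t 19.5 p [583.7 357.3 131.7] a -74.6 F [-0.3 -2.8  1.6] w 10.8 q6 105.0 tilt [-0.    -0.002]
R238 [512.80135525 248.20054892] row [-0.   0.  -0.1] [-0.0182  0.0863  0.0974] a -74.6 dist 131 q6 105
R220.5 [517.4630203 231.3328615] row [-0.   0.  -0.1] [-0.0181  0.1038  0.0974] a -74.6 dist 144 q6 105
```

```bash
python3 -m handwheel '0 0 0 -0.01 0 0 0;0 0 0 -0.025 0 0 0;0 0 0 -0.03 0.02 0.02 0;0 0 0 -0.03 0.045 0.045 0;0 0 0 -0.03 0.065 0.07 0;0 0 0 -0.03 0.08 0.09 0;0 0 0 -0.03 0.084 0.097 0;0 0 0 -0.03 0.084 0.097 0;0 0 0 -0.03 0.084 0.097 0;0 0 0 -0.03 0.084 0.097 0;0 0 0 -0.03 0.084 0.097 0;0 0 0 -0.03 0.084 0.097 0' 50;  python3 - <<'E'
from h import *
im,C=grab('wrist','w9'); st()
E
```

```text
time_s: 20.52
ee_pos: [513.1, 252.0, 161.0]
ee_rot: [-29.3, 90.0, 166.2]
force: [0.8, 0.6, -7.8]
gripper_width: 11.2
t 20.6 p [513.  251.9 161. ] a -74.5 F [ 0.3 -0.6 -7. ] w 10.7 q6 100.0 tilt [-0. -0.]
```

View pics/w9.png

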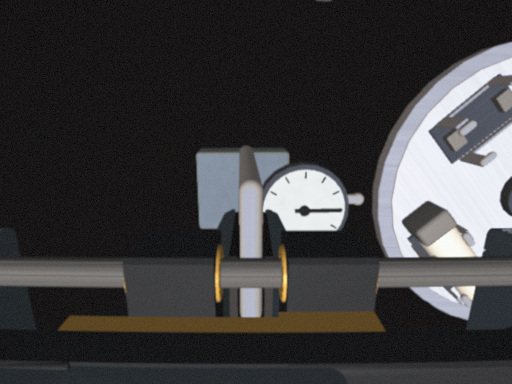

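Wrist view: the gauge is held upright. The dial is at (305,208), with the ball at (360,200) just short of the rim at (374,195). Lower it, slide in, and set it down.

```bash
python3 -m handwheel '0 0 0 0.015 0 0 0;0 0 0 0.025 0 0 0;0 0 0 0.0275 0 0 0;0 0 0 0.0275 0 0 0;0 0 0 0.0275 0.007 0 0;0 0 0 0.0275 0.014 0 0;0 0 0 0.0275 0.021 0 0;0 0 0 0.0275 0.021 0 0;0 0 0 0.0295 0.021 0 0;0 0 0 0.0295 0.021 0 0;0 0 0 0.0295 0.021 0 0' 50;  python3 - <<'E'
from h import *
st(); c=np.array([576.2,18.8]); v=tool()[:2,3]-c; print(np.linalg.norm(v),np.degrees(np.arctan2(v[1],v[0])))
grab('wrist','w10'); im=cv2.imread('pics/w10.png'); cv2.imwrite('pics/w10z.png',cv2.resize(im[130:250,180:440],None,fx=3,fy=3))
E
```

```text
time_s: 21.48
ee_pos: [518.9, 231.3, 132.8]
ee_rot: [-170.1, 89.9, 25.3]
force: [0.4, 2.1, -1.0]
gripper_width: 10.8
t 21.5 p [518.9 231.3 132.8] a -74.6 F [ 0.4  2.1 -1. ] w 10.8 q6 97.0 tilt [0.002 0.001]
220.1365166253595 105.09735477199001
```

View pics/w10z.png

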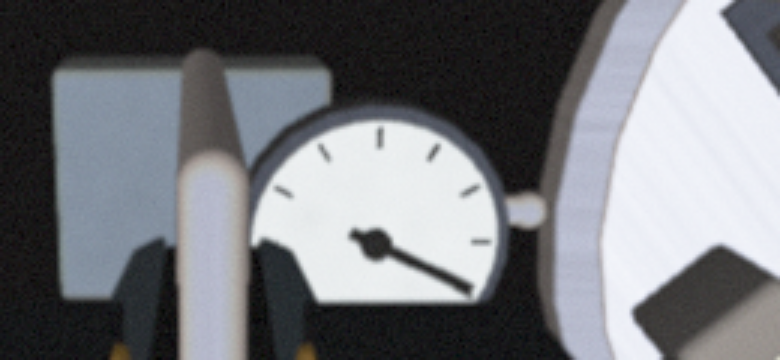

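The needle has turned about 27° (0.47 rad, 2.3 mm), so the plunger presses on the rim. I'll move 3 mm further in for margin.

```bash
python3 -m handwheel '0 0 0 -0.002 0 0 0;0 0 0 -0.002 0.0015 0 0;0 0 0 -0.002 0.003 0 0;0 0 0 -0.002 0.003 0 0;0 0 0 0 0.003 0 0;0 0 0 0.0005 0.003 0 0;0 0 0 0.0005 0.003 0 0;0 0 0 0.0005 0.003 0 0' 50;  python3 - <<'E'
from h import *
st()
E
python3 -m handwheel '0 0 0 0 0 0 0.02;0 0 0 0 0 0 0.05;0 0 0 0 0 0 0.05;0 0 0 0 0 0 0.05;0 0 0 0 0 0 0.05;0 0 0 -0.02 0 0 0.05;0 0 0 -0.06 0 0 0.05;0 0 0 -0.1 0 0 0.05;0 0 0 -0.12 0 0 0.05;0 0 0 -0.12 0 0 0.05;0 0 0 -0.12 0 0 0.05' 50; python3 - <<'E'
from h import *
st(); a,_=grab('wrist','w11'); b,_=grab('scene','s11');
cv2.imwrite('pics/c11.png',np.hstack([cv2.resize(a[120:300,180:440],(520,360)),cv2.resize(b[130:220,230:300],(280,360),interpolation=cv2.INTER_CUBIC)]))
E
```

```text
time_s: 22.2
ee_pos: [519.9, 229.1, 133.1]
ee_rot: [-155.3, 89.8, 40.1]
force: [-1.9, 3.9, 5.3]
gripper_width: 11.2
t 22.2 p [519.9 229.1 133.1] a -74.6 F [-1.9  3.9  5.3] w 11.2 q6 97.0 tilt [0.003 0.002]
time_s: 23.12
ee_pos: [519.4, 227.9, 252.2]
ee_rot: [169.5, 89.9, 4.9]
force: [0.2, 0.2, -0.9]
gripper_width: 50.0
t 23.1 p [519.4 227.9 252.2] a -74.6 F [ 0.2  0.2 -0.9] w 50.0 q6 97.0 tilt [0.002 0.   ]
```

View pics/c11.png

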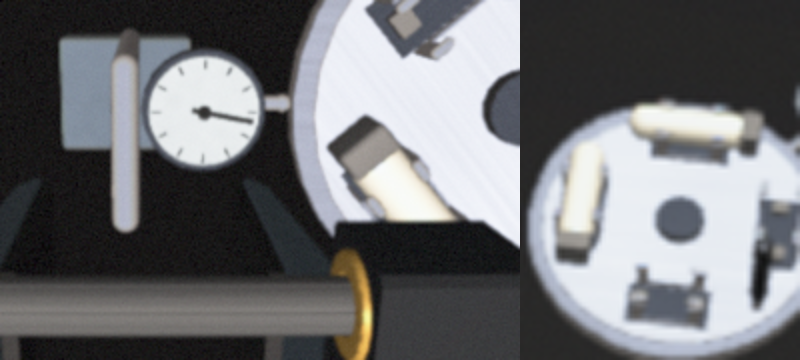

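The gauge stands alone, tubes still clipped. The needle is only about 11–18° past the plunger direction, so it's pressed just 1–1.5 mm. I'll read the needle by code from here on (14 pictures viewed).

```bash
cat > needle.py <<'E'
from h import *
def needle(im,C,guess,ux=-74.6):
    "dial centre (world) and needle angle (rad, clockwise from plunger direction ux deg) by rectifying the dial plane z=82"
    s=4; n=90*s; g=np.mgrid[0:n,0:n]; X=guess[0]+(g[1]-n/2)/s; Y=guess[1]+(g[0]-n/2)/s
    uv=proj(C,np.c_[X.ravel(),Y.ravel(),np.full(X.size,82.)]).astype(np.float32).reshape(n,n,2)
    r=cv2.remap(cv2.cvtColor(im,cv2.COLOR_BGR2GRAY),uv,None,cv2.INTER_CUBIC)
    w=(r>0.55*np.percentile(r,98)).astype(np.uint8); w=cv2.morphologyEx(w,cv2.MORPH_OPEN,np.ones((7*s,7*s),np.uint8))
    ks=[k for k in cv2.findContours(w,cv2.RETR_EXTERNAL,cv2.CHAIN_APPROX_NONE)[0] if cv2.contourArea(k)>900*s*s]
    if not ks: return None
    k=min(ks,key=lambda k:np.linalg.norm(k[:,0,:].mean(0)-n/2))
    (cx,cy),rad=cv2.minEnclosingCircle(cv2.convexHull(k)); M=cv2.moments(cv2.convexHull(k)); cx,cy=M['m10']/M['m00'],M['m01']/M['m00']
    d=np.hypot(g[1]-cx,g[0]-cy)/s; th=np.arctan2(g[0]-cy,g[1]-cx)  # X right=world x, Y=world y
    dark=np.clip(np.percentile(r,90)-r.astype(float),0,None)
    bins=np.radians(np.arange(0,360,2)); prof=[]
    for b in bins:
        q=np.arange(9,21,.5)*s; prof.append(cv2.remap(dark.astype(np.float32),np.float32(cx+q*np.cos(b))[None],np.float32(cy+q*np.sin(b))[None],cv2.INTER_LINEAR).mean())
    prof=np.array(prof); i=prof.argmax(); wn=np.roll(prof,len(prof)//2-i)[len(prof)//2-8:len(prof)//2+9]; wn=wn-wn.min()
    b=bins[i]+np.radians(2)*(wn*np.arange(-8,9)).sum()/wn.sum()
    a=(np.radians(ux)-b+0.5)%(2*np.pi)-0.5
    c=np.array([guess[0]+(cx-n/2)/s,guess[1]+(cy-n/2)/s]); return c.round(1),round(rad/s,1),round(a,3),round(prof.max()/np.median(prof),1)
def look(n,guess,f=None):
    im,C=grab(n,f); r=needle(im,C,guess); print(n,r); return r
E
python3 - <<'E'
from needle import *
look('wrist',(530,190)); look('top',(530,190),'t12'); look('scene',(530,190),'s12')
C=cam('wrist')
# earlier unpressed reference
im=cv2.imread('pics/top0.png'); print('ref top',needle(im,cam('top'),(590,316)))
im=cv2.imread('pics/scene0.png'); print('ref scene',needle(im,cam('scene'),(590,316)))
E
```

```text
wrist (array([527.3, 196. ]), 30.6, np.float64(0.235), np.float32(162.5))
top (array([519.7, 192.3]), 31.6, np.float64(5.344), np.float32(72.5))
scene (array([532.9, 200.1]), 38.8, np.float64(0.387), np.float32(23.3))
ref top (array([590.9, 318.4]), 31.6, np.float64(-0.044), np.float32(31.3))
ref scene (array([599.4, 323.6]), 39.7, np.float64(0.322), np.float32(34.5))
```

```bash
python3 -m handwheel '0 0 0 0.04 -0.007 0 0.05;0 0 0 0.08 -0.007 0 0.05;0 0 0 0.11 -0.007 0 0.05;0 0 0 0.12 -0.007 0 0.05;0 0 0 0.12 -0.007 0 0.05;0 0 0 0.12 -0.007 0 0;0 0 0 0.12 -0.007 0 0;0 0 0 0.12 -0.007 0 0;0 0 0 0.12 -0.007 0 0;0 0 0 0.12 -0.007 0 0;0 0 0 0.12 -0.007 0 0;0 0 0 0.12 -0.007 0 0' 60;  python3 - <<'E'
from needle import *
st(); look('wrist',(530,193))
E
```

```text
time_s: 24.37
ee_pos: [517.5, 234.8, 132.1]
ee_rot: [169.9, 89.9, 5.3]
force: [-0.5, -1.0, 2.7]
gripper_width: 10.7
t 24.4 p [517.5 234.8 132.1] a -74.6 F [-0.5 -1.   2.7] w 10.7 q6 98.0 tilt [0.001 0.   ]
wrist (array([533.5, 197.6]), 29.7, np.float64(0.686), np.float32(96.1))
```

```bash
python3 -m handwheel '0 0 0 -0.002 0 0 0;0 0 0 -0.002 0.003 0 0;0 0 0 -0.002 0.006 0 0;0 0 0 -0.002 0.007 0 0;0 0 0 -0.002 0.007 0 0;0 0 0 0 0.007 0 0;0 0 0 0.001 0.007 0 0;0 0 0 0.001 0.007 0 0;0 0 0 0.001 0.007 0 0.03;0 0 0 0.001 0.007 0 0.03;0 0 0 0.001 0.007 0 0.03;0 0 0 0.001 0.007 0 0.03' 60;  python3 -m handwheel '0 0 0 -0.01 0 0 0.03;0 0 0 -0.05 0 0 0.05;0 0 0 -0.09 0 0 0.05;0 0 0 -0.12 0 0 0.05;0 0 0 -0.12 0 0 0.05;0 0 0 -0.12 0 0 0.05' 60|grep pos;python3 - <<'E'
from needle import *
st(); look('wrist',(530,193),'w13')
E
```

```text
time_s: 25.42
ee_pos: [519.4, 227.5, 130.1]
ee_rot: [103.4, 89.9, -61.2]
force: [0.1, 0.3, 0.4]
gripper_width: 29.4
ee_pos: [520.2, 227.9, 252.7]
t 25.9 p [520.2 227.9 252.7] a -74.6 F [ 0.  -0.6 -0.8] w 49.9 q6 97.0 tilt [0.005 0.001]
wrist (array([525.5, 196.7]), 30.6, np.float64(0.047), np.float32(188.6))
```

```bash
python3 -m handwheel '0 0 0 0.04 -0.0085 0 0.05;0 0 0 0.08 -0.0085 0 0.05;0 0 0 0.11 -0.0085 0 0.05;0 0 0 0.121 -0.0085 0 0.05;0 0 0 0.121 -0.0085 0 0.05;0 0 0 0.121 -0.0085 0 0;0 0 0 0.121 -0.0085 0 0;0 0 0 0.121 -0.0085 0 0;0 0 0 0.121 -0.0085 0 0;0 0 0 0.121 -0.0085 0 0;0 0 0 0.121 -0.0085 0 0;0 0 0 0.121 -0.0085 0 0' 60;  python3 -m handwheel '0 0 0 -0.006 0 0 0;0 0 0 -0.012 0 0 0;0 0 0 -0.012 0.003 0 0;0 0 0 -0.012 0.006 0 0;0 0 0 -0.012 0.006 0 0;0 0 0 -0.012 0.006 0 0' 60;  python3 - <<'E'
from needle import *
st()
E
python3 -m handwheel '0 0 0 0.005 0 0 0;0 0 0 0.009 0 0 0;0 0 0 0.012 0 0 0;0 0 0 0.013 0 0 0;0 0 0 0.013 0 0 0' 60;python3 -m handwheel '0 0 0 0 0 0 0.03;0 0 0 0 0 0 0.03;0 0 0 0 0 0 0.03;0 0 0 0 0 0 0.03;0 0 0 -0.02 0 0 0.04;0 0 0 -0.06 0 0 0.05;0 0 0 -0.1 0 0 0.05;0 0 0 -0.12 0 0 0.05;0 0 0 -0.12 0 0 0.05;0 0 0 -0.12 0 0 0.05' 60|grep pos;python3 - <<'E'
from needle import *
st(); look('wrist',(530,193),'w14')
E
```

```text
time_s: 26.97
ee_pos: [517.2, 236.0, 130.1]
ee_rot: [146.8, 89.9, -17.7]
force: [0.3, -1.5, 2.9]
gripper_width: 10.7
time_s: 27.47
ee_pos: [518.2, 230.3, 140.9]
ee_rot: [-12.4, 90.0, -177.0]
force: [0.4, -0.2, -7.1]
gripper_width: 11.0
t 27.5 p [518.2 230.3 140.9] a -74.6 F [ 0.4 -0.2 -7.1] w 11.0 q6 97.0 tilt [-0.001 -0.   ]
time_s: 27.88
ee_pos: [519.7, 231.0, 132.5]
ee_rot: [-177.0, 89.7, 18.4]
force: [-5.1, -1.1, 17.4]
gripper_width: 10.8
ee_pos: [518.9, 230.7, 249.2]
t 28.7 p [518.9 230.7 249.2] a -74.6 F [-0.4  0.1 -0.9] w 49.9 q6 97.0 tilt [0.002 0.001]
wrist (array([526.8, 185. ]), 31.6, np.float64(1.945), np.float32(239.4))
```

```bash
python3 -m handwheel '0 0 0 0.04 0.006 0 0.05;0 0 0 0.08 0.006 0 0.05;0 0 0 0.11 0.006 0 0.05;0 0 0 0.118 0.006 0 0.05;0 0 0 0.118 0.006 0 0.05;0 0 0 0.118 0.006 0 0;0 0 0 0.118 0.006 0 0;0 0 0 0.118 0.006 0 0;0 0 0 0.118 0.006 0 0;0 0 0 0.118 0.006 0 0;0 0 0 0.118 0.006 0 0;0 0 0 0.118 0.006 0 0' 60;  python3 -m handwheel '0 0 0 -0.005 0 0 0;0 0 0 -0.01 0 0 0;0 0 0 -0.01 -0.003 0 0;0 0 0 -0.01 -0.0045 0 0;0 0 0 -0.01 -0.0045 0 0;0 0 0 -0.01 -0.0045 0 0;0 0 0 -0.005 -0.0045 0 0;0 0 0 -0.002 -0.0045 0 0;0 0 0 0 -0.0045 0 0;0 0 0 0 -0.0045 0 0;0 0 0 0 -0.0045 0 0' 60;python3 -m handwheel '0 0 0 0 0 0 0.03;0 0 0 0 0 0 0.03;0 0 0 0 0 0 0.03;0 0 0 0 0 0 0.03;0 0 0 -0.02 0 0 0.04;0 0 0 -0.06 0 0 0.05;0 0 0 -0.1 0 0 0.05;0 0 0 -0.12 0 0 0.05;0 0 0 -0.12 0 0 0.05;0 0 0 -0.12 0 0 0.05' 60|grep pos;python3 - <<'E'
from needle import *
st(); look('wrist',(530,193),'w15')
E
```

```text
time_s: 29.77
ee_pos: [520.5, 227.0, 131.9]
ee_rot: [-131.5, 89.7, 63.9]
force: [-2.0, 6.8, 4.0]
gripper_width: 10.8
time_s: 30.68
ee_pos: [519.6, 229.2, 132.2]
ee_rot: [177.6, 89.8, 13.1]
force: [-2.6, -0.7, 6.3]
gripper_width: 11.0
ee_pos: [519.3, 229.2, 251.4]
t 31.5 p [519.3 229.2 251.4] a -74.6 F [-0.4 -0.5 -0.7] w 50.2 q6 97.0 tilt [0.003 0.001]
wrist (array([534.2, 174.7]), 31.9, np.float64(1.266), np.float32(180.5))
```

The readings disagree: the dial appears 10 mm further in, yet the needle reads less. I need to look.

```bash
python3 - <<'E'
from needle import *
a=cv2.imread('pics/w15.png'); b0=cv2.imread('pics/w14.png'); s,C=grab('scene','s15'); u=proj(C,[[520,229,80]])[0].astype(int); print(u)
s=s[u[1]-40:u[1]+40,u[0]-50:u[0]+50]
cv2.imwrite('pics/c15.png',np.vstack([np.hstack([cv2.resize(x[110:290,160:400],(400,300)) for x in (b0,a)]),np.hstack([cv2.resize(s,(375,300),interpolation=cv2.INTER_CUBIC),np.zeros((300,425,3),np.uint8)])]))
E
```

```text
[314 149]
```

View pics/c15.png

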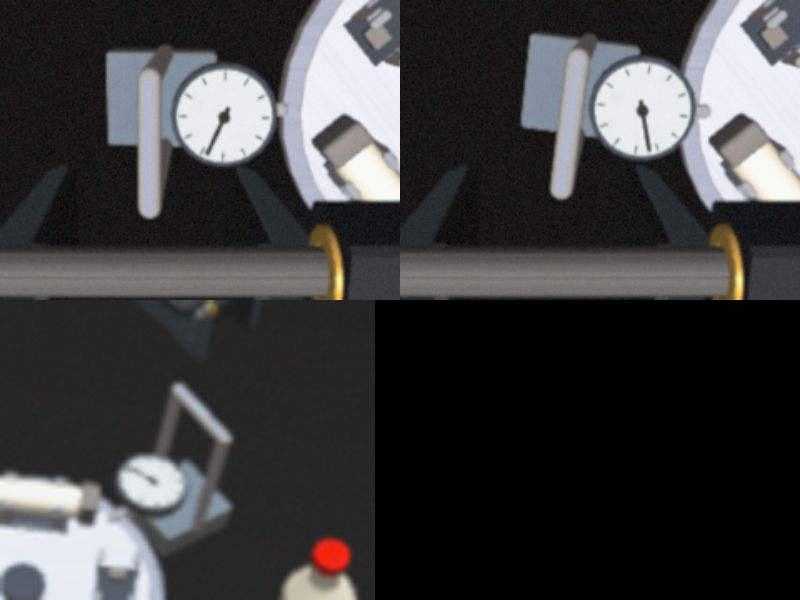

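Left is w14 and right is w15. In w15 the gauge is yawed by about 7° and its ball at (703,111) overlaps the rim band, so the ball may be on top of the disc. I'll check by geometry.

```bash
python3 - <<'E'
from needle import *
C=cam('wrist'); c=np.array([576.2,18.8])
def o(u,v,z): return onz(C,(u,v),z)[0]
B=lambda x,y,off=0:((x-off)*.6+160,y*.6+110)
for n,off,ball,b0,b1,dial,rim,f in [('w14',0,(282,108),(150,72),(149,213),(225,114),(285,108),[(107,52),(217,52),(108,145)]),('w15',400,(703,111),(579,52),(562,193),(643,109),(686,111),[(531,35),(638,46),(522,128)])]:
    if n=='w14':
        d=C[2].copy(); d[:3,3]+=[518.9-519.3,230.7-229.2,249.2-251.4]; CC=(C[0],C[1],d)
    else: CC=C
    g=lambda q,z: onz(CC,B(*q,off),z)[0][:2]
    for z in (53,67): print(n,'ball',z,g(ball,z).round(1),np.linalg.norm(g(ball,z)-c).round(1))
    print('rim out',[np.linalg.norm(g(rim,z)-c).round(1) for z in (46,60)])
    h0,h1=g(b0,156),g(b1,156); m=(h0+h1)/2; v=h0-h1; print('bar mid',m.round(1),'R',np.linalg.norm(m-c).round(1),'phi',np.degrees(np.arctan2(*(m-c)[::-1])).round(1),'bar ang',np.degrees(np.arctan2(v[1],v[0])).round(1))
    dl=g(dial,82); print('dial',dl.round(1),np.linalg.norm(dl-m).round(1),'facing',np.degrees(np.arctan2(*(dl-m)[::-1])).round(1),'dial-ball',np.linalg.norm(dl-g(ball,53)).round(1))
    F=[g(q,30) for q in f]; e=F[1]-F[0]; print('foot far edge ang',np.degrees(np.arctan2(e[1],e[0])).round(1),'len',np.linalg.norm(e).round(1),'side',np.linalg.norm(F[2]-F[0]).round(1))
E
```

```text
w14 ball 53 [535.8 141.5] 129.2
w14 ball 67 [537.7 145.7] 132.6
rim out [np.float64(125.4), np.float64(128.8)]
bar mid [514.4 230.5] R 220.6 phi 106.3 bar ang 14.9
dial [526.5 184. ] 48.0 facing -75.5 dial-ball 43.5
foot far edge ang -74.6 len 78.7 side 69.2
w15 ball 53 [537.8 124.5] 112.4
w15 ball 67 [539.6 129.2] 116.3
rim out [np.float64(122.6), np.float64(126.0)]
bar mid [527.1 221.6] R 208.6 phi 103.6 bar ang 9.2
dial [532.7 172. ] 49.9 facing -83.6 dial-ball 47.8
foot far edge ang -80.4 len 77.1 side 68.8
```

The ball ended up on top of the disc, because lifting with the plunger loaded carried it over the rim. Regrip, lift well clear, back off, and stand it flat. Then I'll push it in low at the foot.

```bash
python3 - <<'E'
from needle import *
rel([526.5,221.8,134],-80.6)
E
```

```text
row [ 6.   0.2 -0. ] [ 0.1148  0.0089 -0.0066] a -80.6 dist 115 q6 97
```

```bash
python3 -m handwheel '6 0 0 0.04 0.009 -0.0066 0.05;6 0 0 0.08 0.009 -0.0066 0.05;6 0 0 0.105 0.009 -0.0066 0.05;6 0 0 0.115 0.009 -0.0066 0.05;6 0 0 0.115 0.009 -0.0066 0.05;6 0 0 0.115 0.009 -0.0066 0;6 0 0 0.115 0.009 -0.0066 0;6 0 0 0.115 0.009 -0.0066 0;6 0 0 0.115 0.009 -0.0066 0;6 0 0 0.115 0.009 -0.0066 0;6 0 0 0.115 0.009 -0.0066 0;6 0 0 0.115 0.009 -0.0066 0' 50; python3 -m handwheel '0 0 0 -0.02 0 0 0;0 0 0 -0.04 0 0 0;0 0 0 -0.04 0 0 0;0 0 0 -0.04 0 0 0' 50|grep -E "pos|for|wid"; python3 - <<'E'
from needle import *
st(); c=np.array([576.2,18.8]); f=np.radians(105.5); q=c+234*np.array([np.cos(f),np.sin(f)]); rel([*q,165],-74.5)
E
```

```text
time_s: 32.62
ee_pos: [528.0, 222.2, 136.0]
ee_rot: [-175.3, 89.9, 14.1]
force: [0.5, 0.2, 1.8]
gripper_width: 11.1
ee_pos: [527.6, 222.4, 174.7]
force: [-1.1, 1.8, -8.4]
gripper_width: 10.7
t 33.0 p [527.6 222.4 174.7] a -80.6 F [-1.1  1.8 -8.4] w 10.7 q6 102.0 tilt [0.    0.001]
 row [-6.1 -0.   0. ] [ 0.0097 -0.0239  0.0102] a -74.5 dist 28 q6 102
```

```bash
python3 -m handwheel '-6 0 0 0 -0.024 0.01 0;-6 0 0 0.01 -0.024 0.01 0;-6 0 0 0.01 -0.024 0.01 0;-6 0 0 0.025 -0.024 0.01 0;-6 0 0 0.033 -0.024 0.01 0;-6 0 0 0.036 -0.024 0.01 0;-6 0 0 0.038 -0.024 0.01 0;-6 0 0 0.038 -0.024 0.01 0;-6 0 0 0.038 -0.024 0.01 0' 50|grep -E "pos|for"; for i in 1 2 3; do python3 -m handwheel '0 0 0 0.001 0 0 0;0 0 0 0.0015 0 0 0;0 0 0 0.0015 0 0 0' 50|grep -E "pos|for"; done
```

```text
ee_pos: [514.1, 244.1, 137.5]
force: [-0.6, 0.8, -7.4]
ee_pos: [513.8, 244.2, 136.1]
force: [-1.0, -0.2, -8.1]
ee_pos: [513.8, 244.1, 134.5]
force: [-0.6, 0.1, -6.5]
ee_pos: [514.3, 244.0, 134.3]
force: [-0.7, -3.6, 4.7]
```

```bash
python3 -m handwheel '0 0 0 0 0 0 0.03;0 0 0 0 0 0 0.03;0 0 0 0 0 0 0.03;0 0 0 0 0 0 0.04;0 0 0 -0.02 0 0 0.05;0 0 0 -0.06 0 0 0.05;0 0 0 -0.1 0 0 0.05;0 0 0 -0.12 0 0 0.05;0 0 0 -0.12 0 0 0.05;0 0 0 -0.12 0 0 0.05' 50|grep pos;python3 - <<'E'
from needle import *
st(); r=look('wrist',(525,200),'w16'); c=np.array([576.2,18.8]); C=cam('wrist')
d=r[0]-c; print('dial R',np.linalg.norm(d),np.degrees(np.arctan2(d[1],d[0])))
# gauge yaw from the foot's blue-grey mask (z=30) and the ball
im=cv2.imread('pics/w16.png'); hsv=cv2.cvtColor(im,cv2.COLOR_BGR2HSV)
p=proj(C,[[*(r[0]-[10.9,-39.5]),30]])[0]; print('foot px',p)
m=((hsv[...,1]>35)&(hsv[...,2]>90)&(hsv[...,0]>90)&(hsv[...,0]<115)).astype(np.uint8)
yy,xx=np.mgrid[:384,:512]; m[(abs(xx-p[0])>70)|(abs(yy-p[1])>60)|(yy>225)]=0
k=max(cv2.findContours(m,0,1)[0],key=cv2.contourArea); W=onz(C,k[:,0,:],30)[:,:2].astype(np.float32); print('foot rect',cv2.minAreaRect(W))
E
```

```text
ee_pos: [514.4, 244.8, 254.2]
t 35.3 p [514.4 244.8 254.2] a -74.6 F [-0.1 -0.5 -0.9] w 50.4 q6 99.0 tilt [0.003 0.002]
wrist (array([526.2, 200.9]), 30.6, np.float64(0.043), np.float32(222.0))
dial R 188.83964096555573 105.35357867961254
foot px [254.42840798 165.07174738]
foot rect ((506.7293701171875, 262.43231201171875), (63.87770080566406, 33.64982604980469), 15.30405330657959)
```

```bash
python3 -m handwheel '-90 0 0 0 -0.07 -0.001 0;-90 0 0 0 -0.07 -0.001 0;-90 0 0 0 -0.07 -0.001 0;-90 0 0 0 -0.07 -0.001 0;-90 0 0 0 -0.07 -0.001 0;-90 0 0 0 -0.07 -0.001 0;-90 0 0 0 -0.07 -0.001 0;-90 0 0 0 -0.07 -0.001 0;-90 0 0 0 -0.07 -0.001 0;-90 0 0 0 -0.07 -0.001 0;-90 0 0 0 -0.07 -0.001 0;-90 0 0 0 -0.07 -0.001 0' 20|grep pos;python3 - <<'E'
from needle import *
st(); look('top',(525,201)); rel([495.9,312,14],15.4)
E
```

```text
ee_pos: [495.2, 311.6, 250.4]
t 36.3 p [495.2 311.6 250.4] a 11.7 F [-1.   0.7  0.4] w 0.4 q6 19.0 tilt [-0.004 -0.002]
top (array([523.8, 201.7]), 31.6, np.float64(0.017), np.float32(45.3))
 row [-3.4  0.1  0.2] [ 0.2364  0.0017 -0.0006] a 15.4 dist 236 q6 19
```

```bash
python3 -m handwheel '-3.4 0 0 0.04 0.001 0 0;-3.4 0 0 0.08 0.001 0 0;-3.4 0 0 0.12 0.001 0 0;-3.4 0 0 0.16 0.001 0 0;-3.4 0 0 0.2 0.001 0 0;-3.4 0 0 0.225 0.001 0 0;-3.4 0 0 0.233 0.001 0 0;-3.4 0 0 0.233 0.001 0 0;-3.4 0 0 0.233 0.001 0 0' 20|grep pos;python3 - <<'E'
from needle import *
st(); c=np.array([576.2,18.8]);v=tool()[:2,3]-c; print(np.linalg.norm(v),np.degrees(np.arctan2(v[1],v[0]))); look('top',(525,201))
E
python3 -m handwheel '0 0 0 0 0 0.006 0;0 0 0 0 0 0.012 0;0 0 0 0 0 0.015 0;0 0 0 0 0 0.017 0;0 0 0 0 0 0.019 0;0 0 0 0 0 0.019 0;0 0 0 0 0 0.019 0' 20|grep -E "pos|for";python3 - <<'E'
from needle import *
st();look('top',(525,201))
E
```

```text
ee_pos: [497.3, 312.3, 20.0]
t 37.1 p [497.3 312.3  20. ] a 14.7 F [-0.4  0.7  0.6] w 0.4 q6 16.0 tilt [0. 0.]
303.9491622055839 105.03740641875854
top (array([523.8, 201.7]), 31.6, np.float64(0.017), np.float32(45.7))
ee_pos: [503.0, 295.2, 21.5]
force: [-0.7, 4.6, 4.1]
t 37.8 p [503.  295.2  21.5] a 14.7 F [-0.7  4.6  4.1] w 0.5 q6 14.0 tilt [0.003 0.004]
top (array([524. , 198.3]), 31.9, np.float64(0.011), np.float32(36.6))
```

```bash
python3 -m handwheel '0 0 0 0 0 0.002 0;0 0 0 0 0 0.004 0;0 0 0 0 0 0.006 0;0 0 0 0 0 0.006 0;0 0 0 0 0 0.006 0' 20|grep -E "pos|for";python3 - <<'E'
from needle import *
st();look('top',(525,196))
E
```

```text
ee_pos: [504.6, 289.9, 21.5]
force: [-1.8, 6.9, 4.1]
t 38.2 p [504.6 289.9  21.5] a 14.7 F [-1.8  6.9  4.1] w 0.5 q6 14.0 tilt [0.003 0.005]
top (array([525.5, 192.9]), 32.3, np.float64(0.986), np.float32(47.2))
```

Needle 0.99 rad (4.9 mm), good. Back off and go to the post.

```bash
python3 -m handwheel '0 0 0 0 0 -0.02 0;0 0 0 0 0 -0.02 0;0 0 0 -0.04 0 -0.02 0;0 0 0 -0.08 0 -0.02 0;0 0 0 -0.12 0 -0.02 0;0 0 0 -0.16 0 -0.02 0;0 0 0 -0.2 0 -0.02 0;0 0 0 -0.22 0 -0.02 0.05;0 0 0 -0.22 0 -0.02 0.05;0 0 0 -0.22 0 -0.02 0.05' 20|grep -E "pos|for";python3 - <<'E'
from needle import *
st();look('top',(525,196));look('scene',(525,196)); rel([679,40,180],14.7)
E
```

```text
ee_pos: [498.7, 306.6, 241.1]
force: [-0.7, -0.3, -0.7]
t 39.1 p [498.7 306.6 241.1] a 14.8 F [-0.7 -0.3 -0.7] w 17.7 q6 16.0 tilt [0.002 0.001]
top (array([525.5, 192.9]), 32.4, np.float64(0.986), np.float32(46.0))
scene (array([534.5, 199.5]), 41.1, np.float64(0.751), np.float32(12.5))
 row [0.1 0.1 0.2] [0.0583 0.1078 0.3036] a 14.7 dist 327 q6 16
```

```bash
python3 -m handwheel '0 0 0 0 0.0135 0.038 0.05;0 0 0 0 0.027 0.076 0.05;0 0 0 0 0.04 0.114 0.05;0 0 0 0.01 0.054 0.152 0.05;0 0 0 0.025 0.068 0.19 0.05;0 0 0 0.04 0.081 0.228 0.05;0 0 0 0.055 0.095 0.266 0.05;0 0 0 0.058 0.108 0.304 0.05;0 0 0 0.058 0.108 0.304 0.05;0 0 0 0.058 0.108 0.304 0.05;0 0 0 0.058 0.108 0.304 0.05' 20|grep -E "pos|for";python3 - <<'E'
from needle import *
st();look('top',(525,194)); im,C=grab('wrist','w17'); rel([679,40,118],14.7); print(proj(C,[[679,40,157]]))
# post: dark blob near the prediction against the white disc
g=cv2.cvtColor(im,cv2.COLOR_BGR2GRAY); p=proj(C,[[679,40,157],[679,40,62]]).astype(int); print(p); print(g[p[0,1]-2:p[0,1]+22:6, p[0,0]-40:p[0,0]+44:6])
E
```

```text
ee_pos: [679.3, 40.9, 179.9]
force: [0.5, -0.3, -0.0]
t 40.1 p [679.3  40.9 179.9] a 14.7 F [ 0.5 -0.3 -0. ] w 49.7 q6 -12.0 tilt [-0.004  0.   ]
top (array([519.4, 190.4]), 62.4, np.float64(0.764), np.float32(29.3))
 row [ 0.2 -0.   0.1] [ 0.0634 -0.0008  0.002 ] a 14.7 dist 63 q6 -12
[[252.16709993 226.57192486]]
[[252 226]
 [251 189]]
[[ 81  69  82 224 236  28  85 151  45 187  16  22  26  25]
 [ 91 152  78  82 231 119  49  61  77 186  25  20  12  20]
 [131 149 151  83  81 228 233 177 184  74  23  25  20  21]
 [ 85 128  83  82 134 232 200 184 184  23  21  19  24  19]]
```

```bash
python3 -m handwheel '0 0 0 0.03 0 0.001 0.05;0 0 0 0.055 0 0.001 0.05;0 0 0 0.061 0 0.001 0.05;0 0 0 0.061 0 0.001 0.05;0 0 0 0.061 0 0.001 0.01;0 0 0 0.061 0 0.001 0.01;0 0 0 0.061 0 0.001 0.01;0 0 0 0.061 0 0.001 0.01;0 0 0 0.061 0 0.001 0.01' 20|grep -E "pos|for|wid";python3 - <<'E'
from needle import *
st();look('top',(525,194),'t18'); look('scene',(525,194),'s18')
T=tool(); p=T[:2,3]; c=np.array([576.2,18.8]); v=p-c; print('post r',np.linalg.norm(v),'ang',np.degrees(np.arctan2(v[1],v[0])))
E
```

```text
ee_pos: [681.0, 39.9, 121.9]
force: [-0.2, 0.2, -0.0]
gripper_width: 19.5
t 41.0 p [681.   39.9 121.9] a 14.8 F [-0.2  0.2 -0. ] w 19.5 q6 -12.0 tilt [ 0.002 -0.   ]
top (array([518.9, 202.3]), 47.1, np.float64(-0.23), np.float32(19.1))
scene (array([543.1, 210.2]), 37.6, np.float64(4.837), np.float32(3.9))
post r 106.03538907406994 ang 11.366669356552883
```

```bash
cat > arc.py <<'E'
import sys; from needle import *
def arc(th0,steps,dth=-5,n=3,r=105,a=None):
    a=np.radians(heading() if a is None else a); y=np.array([np.cos(a),np.sin(a)]); z=np.array([np.sin(a),-np.cos(a)])
    P=lambda t:r*np.array([np.cos(np.radians(t)),np.sin(np.radians(t))])
    for s in range(steps):
        t0=th0+s*n*dth; print(t0+n*dth,'; '.join('%.4f %.4f'%tuple(np.array([(P(t0+k*dth)-P(t0))@y,(P(t0+k*dth)-P(t0))@z])/1000) for k in range(1,n+1)))
E
python3 - <<'E'
from arc import *
st(); arc(11.5,7,a=14.7)
E
```

```text
t 41.1 p [680.2  39.7 121.7] a 14.8 F [-2.5 -0.6  4.2] w 15.8 q6 -12.0 tilt [-0. -0.]
-3.5 -0.0009 0.0091; -0.0026 0.0181; -0.0051 0.0269
-18.5 -0.0032 0.0086; -0.0072 0.0168; -0.0119 0.0247
-33.5 -0.0053 0.0074; -0.0113 0.0144; -0.0179 0.0208
-48.5 -0.0071 0.0058; -0.0147 0.0110; -0.0226 0.0154
-63.5 -0.0083 0.0038; -0.0170 0.0068; -0.0259 0.0091
-78.5 -0.0090 0.0015; -0.0182 0.0022; -0.0273 0.0021
-93.5 -0.0091 -0.0009; -0.0181 -0.0026; -0.0269 -0.0051
```

```bash
cat > rd.py <<'E'
from needle import *
import sys
v=tool()[:2,3]-[576.2,18.8]; print('post ang',np.degrees(np.arctan2(v[1],v[0])).round(1),'r',np.linalg.norm(v).round(1),'F',env.state()['force'].round(1),'w',env.state()['gripper_width'].round(1))
for n in (sys.argv[1:] or ['top']): look(n,(525,193),'r_%s_%d'%(n,env.state()['time_s']*100))
E
H="python3 -m handwheel"
python3 -m handwheel '0 0 0 0 -0.0009 0.0091 0.01; 0 0 0 0 -0.0026 0.0181 0.01; 0 0 0 0 -0.0051 0.0269 0.01;0 0 0 0 -0.0051 0.0269 0.01' 20 >/dev/null; python3 rd.py top
python3 -m handwheel '0 0 0 0 -0.0032 0.0086 0.01; 0 0 0 0 -0.0072 0.0168 0.01; 0 0 0 0 -0.0119 0.0247 0.01;0 0 0 0 -0.0119 0.0247 0.01' 20 >/dev/null; python3 rd.py top
python3 -m handwheel '0 0 0 0 -0.0053 0.0074 0.01; 0 0 0 0 -0.0113 0.0144 0.01; 0 0 0 0 -0.0179 0.0208 0.01;0 0 0 0 -0.0179 0.0208 0.01' 20 >/dev/null; python3 rd.py top scene
```

```text
Traceback (most recent call last):
  File "rd.py", line 3, in <module>
    v=tool()[:2,3]-[576.2,18.8]; print('post ang',np.degrees(np.arctan2(v[1],v[0])).round(1),'r',np.linalg.norm(v).round(1),'F',env.state()['force'].round(1),'w',env.state()['gripper_width'].round(1))
                                                                                                                                                                  ^^^^^^^^^^^^^^^^^^^^^^^^^^^^^^^^^^
AttributeError: 'float' object has no attribute 'round'
Traceback (most recent call last):
  File "rd.py", line 3, in <module>
    v=tool()[:2,3]-[576.2,18.8]; print('post ang',np.degrees(np.arctan2(v[1],v[0])).round(1),'r',np.linalg.norm(v).round(1),'F',env.state()['force'].round(1),'w',env.state()['gripper_width'].round(1))
                                                                                                                                                                  ^^^^^^^^^^^^^^^^^^^^^^^^^^^^^^^^^^
AttributeError: 'float' object has no attribute 'round'
Traceback (most recent call last):
  File "rd.py", line 3, in <module>
    v=tool()[:2,3]-[576.2,18.8]; print('post ang',np.degrees(np.arctan2(v[1],v[0])).round(1),'r',np.linalg.norm(v).round(1),'F',env.state()['force'].round(1),'w',env.state()['gripper_width'].round(1))
                                                                                                                                                                  ^^^^^^^^^^^^^^^^^^^^^^^^^^^^^^^^^^
AttributeError: 'float' object has no attribute 'round'
```

```bash
sed -i "s/env.state()\['gripper_width'\].round(1)/round(env.state()['gripper_width'],1)/" rd.py; python3 rd.py top scene
python3 - <<'E'
from needle import *
# is the post where the gripper is? clip phase from the top picture: hold both tubes in view later
E
python3 -m handwheel '0 0 0 0 -0.0071 0.0058 0.01; 0 0 0 0 -0.0147 0.0110 0.01; 0 0 0 0 -0.0226 0.0154 0.01;0 0 0 0 -0.0226 0.0154 0.01' 20 >/dev/null; python3 rd.py top scene
```

```text
post ang -34.2 r 106.4 F [-3.5 -1.7  6.1] w 15.8
top (array([518.9, 201.8]), 46.6, np.float64(-0.248), np.float32(22.7))
scene (array([534.5, 199. ]), 41.2, np.float64(0.771), np.float32(16.1))
post ang -48.9 r 106.4 F [-3.6  0.3  5.9] w 15.3
top (array([519. , 201.8]), 46.5, np.float64(-0.301), np.float32(12.9))
scene (array([534.5, 199. ]), 41.1, np.float64(0.87), np.float32(14.5))
```

```bash
python3 - <<'E'
s=open('needle.py').read()
s=s.replace("def needle(im,C,guess,ux=-74.6):","def needle(im,C,guess,ux=-74.6,fix=False):")
s=s.replace("    w=(r>0.55","    if fix: cx=cy=n/2; rad=0\n    else:\n     w=(r>0.55").replace("    ks=[k","     ks=[k").replace("    if not ks","     if not ks").replace("    k=min","     k=min").replace("    (cx,cy)","     (cx,cy)")
s=s.replace("def look(n,guess,f=None):\n    im,C=grab(n,f); r=needle(im,C,guess)","def look(n,guess,f=None,fix=False):\n    im,C=grab(n,f); r=needle(im,C,guess,fix=fix)")
open('needle.py','w').write(s)
E
ls pics | grep r_; python3 - <<'E'
from needle import *
import glob
for n,g in (('top',(525.5,192.9)),('scene',(525.5,192.9)),('scene',(529,196)),('scene',(531,194))):
    C=cam(n)
    for f in sorted(glob.glob(f'pics/{n[0]}18.png')+glob.glob(f'pics/r_{n}*')): print(n,g,f,needle(cv2.imread(f),C,g,fix=True)[2:])
C=cam('scene'); Ct=cam('top')
out=[cv2.resize(cv2.imread(f)[int(v)-30:int(v)+30,int(u)-30:int(u)+30],(250,250),interpolation=cv2.INTER_CUBIC) for f,(u,v) in [(x,proj(Ct,[[525.5,192.9,82]])[0]) for x in ['pics/t18.png']+sorted(glob.glob('pics/r_top*'))]+[(x,proj(C,[[525.5,192.9,82]])[0]) for x in ['pics/s18.png']+sorted(glob.glob('pics/r_scene*'))]]
k=len(out)//2; cv2.imwrite('pics/m.png',np.vstack([np.hstack(out[:k]),np.hstack(out[k:])]))
E
```

```text
r_scene_4213.png
r_scene_4256.png
r_top_4208.png
r_top_4251.png
top (525.5, 192.9) pics/r_top_4208.png (np.float64(0.987), np.float32(49.2))
top (525.5, 192.9) pics/r_top_4251.png (np.float64(1.134), np.float32(53.7))
top (525.5, 192.9) pics/t18.png (np.float64(0.986), np.float32(40.1))
scene (525.5, 192.9) pics/r_scene_4213.png (np.float64(0.629), np.float32(12.1))
scene (525.5, 192.9) pics/r_scene_4256.png (np.float64(0.808), np.float32(12.9))
scene (525.5, 192.9) pics/s18.png (np.float64(2.537), np.float32(1.2))
scene (529, 196) pics/r_scene_4213.png (np.float64(0.659), np.float32(21.8))
scene (529, 196) pics/r_scene_4256.png (np.float64(0.811), np.float32(23.9))
scene (529, 196) pics/s18.png (np.float64(2.182), np.float32(2.5))
scene (531, 194) pics/r_scene_4213.png (np.float64(0.851), np.float32(87.4))
scene (531, 194) pics/r_scene_4256.png (np.float64(1.01), np.float32(80.6))
scene (531, 194) pics/s18.png (np.float64(2.208), np.float32(2.8))
```

View pics/m.png

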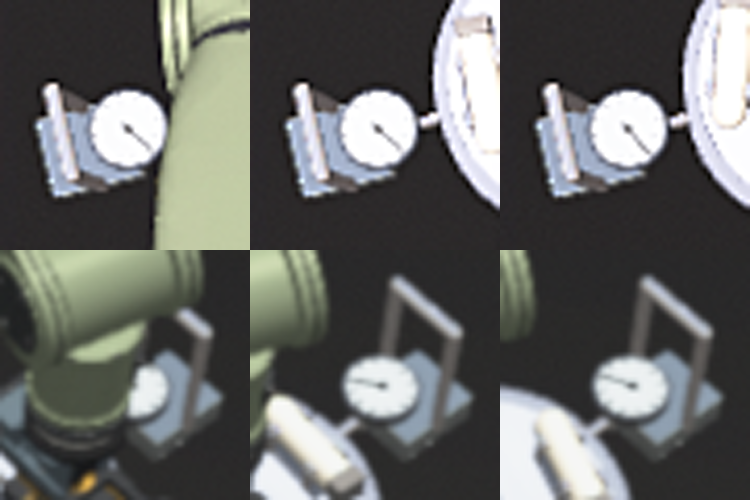

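The montage shows the dial clear in both the top and scene cameras. Fixed-centre top readings are 0.986, 0.987 and now 1.134, so a bulge is beginning. Continue turning.

```bash
sed -i "s/^for n in.*/for n in (sys.argv[1:] or ['top']): look(n,(525.5,192.9),'r_%s_%d'%(n,env.state()['time_s']*100),fix=True)/" rd.py
python3 -m handwheel '0 0 0 0 -0.0083 0.0038 0.01; 0 0 0 0 -0.0170 0.0068 0.01; 0 0 0 0 -0.0259 0.0091 0.01; 0 0 0 0 -0.0259 0.0091 0.01' 20 >/dev/null; python3 rd.py
python3 -m handwheel '0 0 0 0 -0.0090 0.0015 0.01; 0 0 0 0 -0.0182 0.0022 0.01; 0 0 0 0 -0.0273 0.0021 0.01; 0 0 0 0 -0.0273 0.0021 0.01' 20 >/dev/null; python3 rd.py
python3 -m handwheel '0 0 0 0 -0.0091 -0.0009 0.01; 0 0 0 0 -0.0181 -0.0026 0.01; 0 0 0 0 -0.0269 -0.0051 0.01;  0 0 0 0 -0.0269 -0.0051 0.01' 20 >/dev/null; python3 rd.py
python3 -c "
from arc import *
arc(-93.5,6,a=14.7)"
```

```text
post ang -63.8 r 106.2 F [-3.1  1.   6.9] w 15.0
top (array([525.5, 192.9]), 0.0, np.float64(1.633), np.float32(37.8))
post ang -78.6 r 106.0 F [-2.9  1.8  7.3] w 15.4
top (array([525.5, 192.9]), 0.0, np.float64(1.788), np.float32(36.5))
post ang -93.5 r 105.7 F [-3.1  1.2  8.4] w 15.6
top (array([525.5, 192.9]), 0.0, np.float64(1.514), np.float32(45.3))
-108.5 -0.0086 -0.0032; -0.0168 -0.0072; -0.0247 -0.0119
-123.5 -0.0074 -0.0053; -0.0144 -0.0113; -0.0208 -0.0179
-138.5 -0.0058 -0.0071; -0.0110 -0.0147; -0.0154 -0.0226
-153.5 -0.0038 -0.0083; -0.0068 -0.0170; -0.0091 -0.0259
-168.5 -0.0015 -0.0090; -0.0022 -0.0182; -0.0021 -0.0273
-183.5 0.0009 -0.0091; 0.0026 -0.0181; 0.0051 -0.0269
```

The needle rose 0.80 rad (4.0 mm) above the flat, so this is the true high spot. The parabola peak is at post angle ≈ -76.5°. Turn back there.

```bash
python3 -c "
from arc import *
arc(-93.5,1,dth=17/4,n=4,a=14.7)"
```

```text
-76.5 0.0075 0.0022; 0.0151 0.0038; 0.0228 0.0048; 0.0306 0.0052
```

```bash
python3 -m handwheel '0 0 0 0 0.0075 0.0022 0.01; 0 0 0 0 0.0151 0.0038 0.01; 0 0 0 0 0.0228 0.0048 0.01; 0 0 0 0 0.0306 0.0052 0.01; 0 0 0 0 0.0306 0.0052 0.01; 0 0 0 0 0.0306 0.0052 0.01' 20 >/dev/null; python3 rd.py
python3 -m handwheel '0 0 0 0 0 0 0.04; 0 0 0 0 0 0 0.04; 0 0 0 0 0 0 0.05; 0 0 0 0 0 0 0.05;0 0 0 -0.03 0 0 0.05;0 0 0 -0.07 0 0 0.05;0 0 0 -0.11 0 0 0.05;0 0 0 -0.15 0 0 0.05;0 0 0 -0.16 0 0 0.05;0 0 0 -0.16 0 0 0.05' 20|grep -E "pos|for|wid"; python3 rd.py; python3 - <<'E'
from needle import *
rel([525,150,320],-74.6)
rel([519,160,320],heading())
E
```

```text
post ang -75.1 r 106.0 F [2.3 2.9 6.2] w 15.4
top (array([525.5, 192.9]), 0.0, np.float64(1.788), np.float32(32.4))
ee_pos: [603.8, -83.8, 284.8]
force: [0.3, -0.4, 0.6]
gripper_width: 50.1
post ang -74.9 r 106.2 F [ 0.3 -0.4  0.6] w 50.1
top (array([525.5, 192.9]), 0.0, np.float64(1.788), np.float32(35.1))
 row [89.4 -0.  -0.1] [-0.0387 -0.0154 -0.2455] a -74.6 dist 249 q6 -24
 row [-0.   0.1 -0.1] [-0.0388 -0.0186 -0.2567] a 14.8 dist 260 q6 -24
```

```bash
python3 -m handwheel '0 0 0 -0.02 -0.01 0.04 0.05;0 0 0 -0.02 -0.02 0.08 0.05;0 0 0 -0.02 -0.03 0.12 0.05;0 0 0 -0.02 -0.042 0.16 0.05;0 0 0 -0.02 -0.053 0.2 0.05;0 0 0 -0.02 -0.064 0.242 0.05;0 0 0 -0.02 -0.075 0.28 0.05;0 0 0 -0.02 -0.08 0.30 0.05;0 0 0 -0.02 -0.08 0.30 0.05' 20|grep -E "pos|for"; python3 rd.py top; python3 - <<'E'
from needle import *
c=np.array([576.2,18.8]); Ct=cam('top')
def flat(f,rot):
    n=300*2; g=np.mgrid[0:n,0:n]; X=(g[1]-n/2)/2; Y=(g[0]-n/2)/2; r=np.radians(rot)
    P=np.c_[(c[0]+np.cos(r)*X-np.sin(r)*Y).ravel(),(c[1]+np.sin(r)*X+np.cos(r)*Y).ravel(),np.full(X.size,100.)]
    return cv2.remap(cv2.cvtColor(f,cv2.COLOR_BGR2GRAY),proj(Ct,P).astype(np.float32).reshape(n,n,2),None,cv2.INTER_CUBIC)
im,_=grab('top','tfin'); fin=flat(im,-75.5); ref=flat(cv2.imread(sorted(__import__('glob').glob('pics/r_top_42*'))[0]),-34.2)
# disc frame: post at angle 0; clips at +-45,+-135; tubes at 135 (clip 146.7-11.5) and -135
for t in (135,-135):
    p=np.array([np.cos(np.radians(t)),np.sin(np.radians(t))])*85*2+300; x,y=p.astype(int)
    T=ref[y-70:y+70,x-70:x+70]; S=fin[y-90:y+90,x-90:x+90]; R_=cv2.matchTemplate(S,T,cv2.TM_CCOEFF_NORMED); _,m,_,l=cv2.minMaxLoc(R_); print(t,'corr',round(m,2),'shift mm',(np.array(l)-20)/2)
print(needle(im,Ct,(525.5,194))); print(env.state()['time_s'])
E
```

```text
ee_pos: [599.5, -398.9, 295.3]
force: [-0.3, 0.6, -0.8]
post ang -86.8 r 418.4 F [-0.3  0.6 -0.8] w 49.9
top (array([525.5, 192.9]), 0.0, np.float64(1.804), np.float32(38.3))
135 corr 0.79 shift mm [ 2.5 -3.5]
-135 corr 0.03 shift mm [ 10. -10.]
(array([518.9, 202.3]), 47.2, np.float64(-0.277), np.float32(7.5))
46.05
```

The -135° patch was hidden by the arm in the reference picture. I'll check it within the final picture, using the same tube template with the empty clips as a control.

```bash
python3 - <<'E'
from needle import *
c=np.array([576.2,18.8]); Ct=cam('top'); im=cv2.imread('pics/tfin.png')
def patch(ang,z=100,L=140,Wd=110):
    # clip frame: u tangential, v radial, centred at the clip
    g=np.mgrid[-Wd//2:Wd//2,-L//2:L//2]; a=np.radians(ang); er=np.array([np.cos(a),np.sin(a)]); et=np.array([-er[1],er[0]])
    P=c+er*85+g[1][...,None]*et+g[0][...,None]*er
    return cv2.remap(cv2.cvtColor(im,cv2.COLOR_BGR2GRAY),proj(Ct,np.c_[P.reshape(-1,2),np.full(g[0].size,float(z))]).astype(np.float32).reshape(*g[0].shape,2),None,cv2.INTER_CUBIC)
for k in (135,-135,45,-45):
    p=patch(-75.5+k,z=97); 
    print(k,'along axis',p[52:58,10:130:8].mean(0).astype(int))
    print('   across at mid',p[0:110:6,65:75].mean(1).astype(int),'cap- ',p[25:86:6,19:25].mean(1).astype(int),'cap+',p[25:86:6,115:121].mean(1).astype(int))
E
```

```text
135 along axis [254 205 218 255 255 255 255 255 255 255 255 255 255 255 255]
   across at mid [254 254 254 254 254 249  87 245 255 255 255 252 249 255 228 221  16  42
  43] cap-  [254 254 161 194 218 215 214 210 232 175  18] cap+ [254 254 248 234 255 255 255 252 230 236 220]
-135 along axis [254 251 255 255 255 255 255 255 255 255 255 255 255 240 221]
   across at mid [254 254 254 254 254 254 255 162 254 255 255 254 211 229 254 246 230 180
  26] cap-  [254 254 254 254 247 254 254 248 254 229 231] cap+ [254 254 255 242 212 222 226 223 229 254 233]
45 along axis [254 254 255 119 186 147 112 111 111 105 185 124 254 254 254]
   across at mid [254 254 254 254 255 185 102 111 112 112  97 223 255 244 236 145  31  41
  41] cap-  [254 254 254 254 254 254 254 253 227 235  38] cap+ [254 254 254 254 254 254 255 238 240 163  23]
-45 along axis [254 254 255 138 237 109 112 111 109 169 234 219 254 253 253]
   across at mid [254 254 253 254 254 254 253  95 109 110 111 110 119 255 254 226 238 148
  32] cap-  [254 254 254 254 254 254 254 254 254 241 226] cap+ [254 253 253 253 254 253 253 254 252 229 246]
```

Both occupied clips show a tube with a grey cap over the plate, and the two empty clips show bare dark plates. The needle is steady at 1.80 rad and the arm is clear. Hand in.

```bash
python3 -c "
from workcell import env
print(env.job_done(), env.state()['time_s'])"
```

```text
the job is handed in; nothing more can be done
the job is handed in; nothing more can be done
```

I handed the job in at about 46 s. Both tubes are clipped, the gauge is standing pressed against the rim, and the disc is stopped at what I read as the true high spot; `job_done()` reported no verdict.

- **Tubes:** Only two white tubes were present. I laid each on its clip and pressed it home with shut fingers. It met about 11 N with its top at the fully home height.
- **Gauge:** My first placings by the handle went wrong. The gauge tilted in the grip, and once the ball ended up on top of the disc. I lifted it clear, stood it flat, and pushed it in low at the foot until the needle read 0.99 rad (4.9 mm).
- **Disc:** I turned it clockwise by the post through about 105° and watched the needle. It climbed from 0.99 to 1.79 rad, a rise of 4.0 mm, which matches the true high spot rather than the 2 mm one. I went about 15° past the peak and turned back to it, so I did not sweep the whole rim.

**Last checks:**
- **Needle:** it held at 1.79–1.80 rad after I let go of the post and moved the arm away.
- **Tubes:** the top view shows a tube in both loaded clips and the other two clips empty.
- **Failed checks:** one comparison with an earlier picture failed for the second tube, probably because the arm hid it in the earlier view. A last automatic fix on the dial centre also failed, because the white disc merged with the dial, so I relied on the fixed-centre reading.
- **Gauge upright:** I did not measure this separately at the end.
- **Pictures:** I viewed 16, two over the budget.

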